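# Fetch the saddle block from under the polisher guard

## Task

The grooved beech saddle block has slid under the clear guard of the polisher: get it out and set it in the vise. Draw the hook tool out of its wooden sleeve by its neck, lay it on the bench and take it again by its wooden handle, then reach under the guard with it and drag the block all the way out in front, keeping your fingers off the block while it is under there and not tipping it over. Lay the hook tool back on the bench, then stand the block on the vise slide midway between the open jaws, groove up and along the jaws, let go of it, and leave the other things on the bench where they are.

Things in the scene. Friction and masses are not known exactly. Their poses are not given: they have to be found in the camera images.
- guard_mouth (a point): Middle of the open mouth of the polisher's fixed guard, on the bench. x points into the guard (away from the robot), y left along the mouth, z up. A level clear sheet, underside 74 mm, top 80 mm above the bench, 300 mm wide between 6 mm side walls, 200 mm deep; only the mouth is open. A motor up to 200 mm high stands behind its back wall.
- block_mid (a point): Centre of the saddle block: beech with a steel sole, 70 mm long (x), 44 mm wide (y), 60 mm high (z up), about 0.33 kg. A groove 22 mm wide and 13 mm deep runs along the middle of its top in x. It starts upright under the guard, its length roughly along the guard's depth, and slides freely on the bench.
- rake_grip (a point): Centre of the hook tool's wooden handle, 11 mm above its underside; the handle is 80 mm long (x) and 22 by 22 mm. x points along the tool to its hook, z up. A steel shaft 10 mm wide runs on in x to the hook leg. The tool is 233 mm long, about 0.15 kg, and starts lying flat, handle inside the sleeve, hook end outside.
- rake_neck (a point): Neck of the hook tool: point on its shaft 145 mm ahead of rake_grip, same axes and height; shaft here 10 mm wide, from 5 to 17 mm above the tool's underside. The hook leg is a plate 22 mm high and 8 mm thick whose near face is 40 mm ahead of this point; it reaches sideways, to +y, 55 mm from the shaft's centre line (5 mm to -y).
- sleeve_mouth (a point): Middle of the open end of the fixed wooden tool sleeve, on the bench; x points straight out of it. A low plywood tunnel, 68 mm wide, 48 mm high, 170 mm long behind this point, inside 36 mm wide and 40 mm high; its floor is the bench. The hook tool slides out freely along x.
- vise_seat (a point): On the flat steel slide of the bench vise, midway between the open jaws, 55 mm above the bench. x points across the gap from front jaw (handle side) to rear jaw, y along the jaws, z up. Jaw faces are 64 mm apart, jaws 100 mm long, tops 25 mm above this point, like the green body behind; slide 60 mm wide in y. Nothing of the vise moves.
- knife_a_mid (a point): Bystander: knife with a beech handle, 208 mm long, lying flat nearest the robot; point at the front of its handle, x to the tip.
- knife_b_mid (a point): Bystander: like knife_a, lying to the right of the guard.
- knife_c_mid (a point): Bystander: like knife_a, lying beside knife_b.
- hammer_mid (a point): Bystander: hammer lying at the right, 233 mm long, head 85 mm; point 20 mm short of the middle of its head, x from handle to head.
- tin: Bystander: round dark open rivet tin, 110 mm across, 45 mm high, behind the vise; origin under its centre.
- bottle: Bystander: white glue jar, 56 mm across, 90 mm high, left of the guard; origin under its centre.
- offcut: Bystander: plain beech offcut without a groove, 65 by 36 by 26 mm high, between the vise and the space in front of the guard; origin under its centre.

How it is judged:
By the outcome, as a careful person would: the job done as asked, in the order asked, and still so for the second after the job is handed in, with the robot touching nothing.
It also fails if it takes over 67 s, if anything falls off the work surface, if the arm or the gripper's body presses on something with over 40 N, if the wrist force passes 120 N, or if a joint passes its speed limit or range.

## Robot

A 7-joint arm with a two-finger parallel gripper is mounted at the origin on the work surface. World frame = base frame: x ahead of the robot, y to its left, z up, the work surface at z = 0. Lengths are in m, angles in rad, forces in N, time in s.
With the tool pointing down it reaches from about 0.4 to 0.85 m from the base axis. Payload 4.5 kg.
Tool frame: the origin (TCP) lies on the centre line of the jaws, within the pads' length; the fingertips stand 17 mm ahead of it and the grasp point (between the pads) lies 2 mm behind it (finger_overhang is the distance from the TCP to the fingertips, in m); z points along the fingers, y is the line along which they close (so a half turn about z gives the same grasp; the last joint's range is limited). The gripper opens to 85 mm and grips with 20 to 120 N. Pads are 22 mm wide; open, the fingers measure 114 mm over their backs; the gripper's body (76 mm by 85 mm) begins 54 mm behind the grasp point. The pads swing forward as they close: fully open they stand 13 mm farther back than shut.
Start: joints at [1.283, 0.689, -0.195, 1.565, 0.157, 0.902, -0.215], TCP at [0.198, -0.593, 0.248] pointing down, gripper open.
Joint ranges: [-3.01, 3.01], [-0.46, 2.08], [-1.47, 1.51], [0.13, 2.56], [-1, 4.14], [0.04, 2.09], [-2.66, 2.66]. Speed limits (rad/s): [2.57, 2.57, 3.14, 3.14, 3.14, 3.14, 3.14].

## Interface

Orientations are given as a unit quaternion [x, y, z, w].
In Python, from bench import state, get_image, hand_in, finger_overhang gives the robot as it stands. The module is installed in compiled form; this text tells all that it offers.
- The arm moves only by the shell command python3 -m handwheel 'ROWS' [FORCE]. ROWS is a JSON object of lists of equal length, an entry for each row: "slide": the shift along the tool's x, y, z each as a share of 0.04 m, from -1 to 1, a list of three; "roll": the turn about the tool's z as a share of 0.1 rad, from -1 to 1; "hand": the gripper's target within -1 to 1 (fully open at 1, half-way at 0, shut at -1). A call has exactly 10 rows; each row shifts and turns the commanded pose from where the row before left it, along the tool's axes as they then stand; what a row does not reach is not made up. A row lasts 1/12 s, in which the tool goes at most 41.7 mm and 7.16 degrees, less where a joint would pass 70% of its speed; a pose out of reach is approached as far as the arm can. A call with a number of a shift or a turn outside -1 to 1 is refused whole. A call with a gripper value outside its range is refused whole. The fingers move at their own pace and stop on an object; FORCE is the grip in N (left out, the last holds). Time passes only in rows, so rows that do not move let the fingers close, or fill a call up. It gives the time, the measured TCP pose, the force, the opening and the grip force at its end, in the units of the state.
- state(): the state, without advancing time (a new reading comes with each control period).
- get_image(name): name is "side" or "top"; returns a dict with "image" (400x640x3 uint8, blue, green, red), "z_map" (400x640 float32, m along the optical axis (not along the pixel's ray), 0 where there is no reading), "K" (3x3 intrinsics, pixels), "extrinsics" (4x4, takes a point from world to camera coordinates). Camera axes: x right, y up, looking along -z (the intrinsics and any distortion apply to the point x, -y, -z); pixel columns grow to the right and rows downward; lengths in m; the calibration is good to about 2 mm. A picture is of the moment at which its call begins.
- hand_in(): hands the job in; it is judged then, once.
The state is a dict: "time": time; "joints": joint angles; "qd": joint speeds; "effort": joint torques, N m; "tcp_pos": TCP position; "ee_rot": TCP orientation; "ft_force": force on the tool from outside, world axes, zero at the start; "wrist_torque": the same for the moment, N m; "opening": finger opening in m; "finger_force": force on a finger pad.
Only numpy, scipy, OpenCV 4.12 (cv2) and the standard library are available. Lean on these libraries where they do the work, as an engineer would, in place of code of your own. Each camera call takes 0.05 s, during which the arm holds its last target. There are 200 camera calls.

## Working session

There is one attempt and no reset: what is moved stays moved. The work goes in short steps, Python scripts to look and compute and a shell command to move; the robot and the scene stay as the last step left them, time stands still between calls to the robot, and variables do not carry over. Pictures are saved under pics/ and viewed, at most 10 in all, crops included, and the job is handed in when it is done.

```bash
mkdir -p pics; ls
cat > h.py <<'E'
import numpy as np, cv2
from bench import state, get_image
def world(d):
    K=d["K"];E=np.array(d["extrinsics"]);z=d["z_map"]
    v,u=np.mgrid[:400,:640]
    x=(u-K[0][2])/K[0][0]*z;y=(v-K[1][2])/K[1][1]*z
    P=np.stack([x,-y,-z,np.ones_like(z)],-1)
    W=P@np.linalg.inv(E).T
    W=W[...,:3];W[z==0]=np.nan
    return W
E
python3 - <<'E'
from h import *
s=state();print({k:np.round(v,3).tolist() for k,v in s.items()})
for n in("top","side"):
    d=get_image(n);cv2.imwrite(f"pics/{n}0.png",d["image"]);np.savez(f"{n}0.npz",**{k:np.array(v) for k,v in d.items()})
    print(n,np.round(d["K"],1).tolist(),np.round(d["extrinsics"],3).tolist(),[k for k in d])
E
```

```text
pics
{'time': 0.0, 'joints': [1.283, 0.69, -0.195, 1.566, 0.157, 0.902, -0.215], 'qd': [-0.0, -0.001, -0.001, -0.001, 0.001, -0.002, 0.001], 'effort': [-0.0, -53.961, -1.267, -15.855, 0.009, 0.01, -0.0], 'tcp_pos': [0.197, -0.592, 0.247], 'ee_rot': [0.987, 0.16, -0.0, -0.001], 'ft_force': [-0.737, 0.163, -0.191], 'wrist_torque': [0.018, -0.007, -0.018], 'finger_force': 0.0, 'opening': 0.086}
top [[372.8, 0.0, 321.7], [0.0, 372.8, 200.1], [0.0, 0.0, 1.0]] [[-0.013, -1.0, 0.004, -0.031], [0.998, -0.012, 0.066, -0.532], [-0.066, 0.005, 0.998, -1.197], [0.0, 0.0, 0.0, 1.0]] ['image', 'z_map', 'K', 'extrinsics']
side [[385.2, 0.0, 321.1], [0.0, 385.2, 201.6], [0.0, 0.0, 1.0]] [[-0.807, -0.59, -0.001, 0.426], [0.375, -0.513, 0.772, -0.28], [-0.456, 0.623, 0.636, -0.993], [0.0, 0.0, 0.0, 1.0]] ['image', 'z_map', 'K', 'extrinsics']
```

View pics/top0.png

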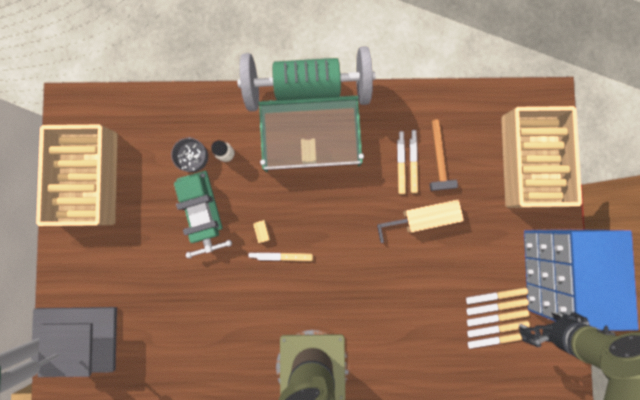

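View pics/side0.png

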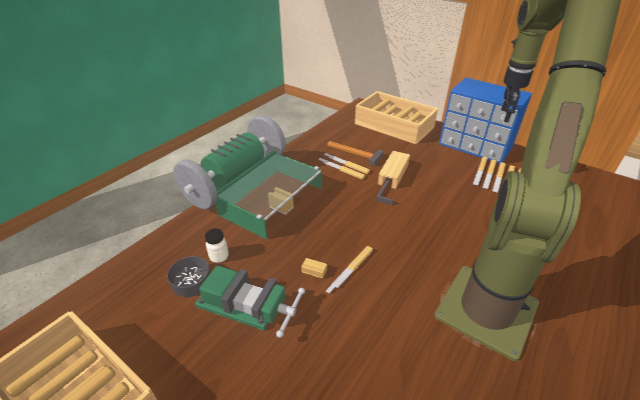

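Top view: guard at (310,135) with the block near (308,150), its mouth edge along row ~165. The sleeve is at (435,215) with its mouth facing left (~407,220), hook leg at (381,232) pointing toward the robot. The vise is at (200,212), with the offcut at (262,232) and a knife at (280,257). The side view confirms the same layout.

```bash
cat > m.py <<'E'
from h import *
def load(n):
    f=np.load(n);return {k:f[k] for k in f.files}
def rect(W,m,name):
    P=W[m][:,:2].astype(np.float32)
    m3=W[m][:,2]
    r=cv2.minAreaRect(P*1000);print(name,len(P),np.round(r[0],1),np.round(r[1],1),round(r[2],1),"z",np.round(np.nanpercentile(m3,[5,50,95])*1000,1), "mean",np.round(P.mean(0)*1000,1))
E
python3 - <<'E'
from m import *
d=load("top0.npz");W=world(d);Z=W[...,2]
v,u=np.mgrid[:400,:640]
def box(a,b,c,e,lo,hi): return (u>=a)&(u<=b)&(v>=c)&(v<=e)&(Z>lo)&(Z<hi)
print("bench z",np.nanmedian(Z[260:300,150:230]),np.nanmedian(Z[180:210,290:340]),np.nanmedian(Z[190:200,370:390]))
rect(W,box(395,475,190,240,.038,.06),"sleeve")
rect(W,box(370,404,215,250,.006,.035),"tool")
rect(W,box(245,280,215,245,.015,.04),"offcut")
rect(W,box(165,230,170,235,.07,.09),"visetop")
rect(W,box(165,230,170,240,.045,.065),"slide")
rect(W,box(255,365,95,175,.065,.09),"guardtop")
rect(W,box(295,322,130,170,.045,.07),"block")
rect(W,box(240,320,245,268,.004,.03),"knifeA")
rect(W,box(205,240,130,165,.05,.1),"jar")
rect(W,box(165,215,130,175,.02,.06),"tin")
print((Z[130:172:3,296:322:3]*1000).round())
print((W[130:172:3,296:322:3,1]*1000).round()[0],(W[130:172:3,308,0]*1000).round())
print((Z[212:246:2,370:412:2]*1000).round())
# enlarged crops
def crop(a,b,c,e,k):return cv2.resize(d["image"][c:e,a:b],None,fx=k,fy=k,interpolation=cv2.INTER_CUBIC)
A=np.vstack([crop(160,300,130,275,4)[:580]])
B=np.vstack([crop(255,370,95,175,2),]) 
cv2.imwrite("pics/c1.png",crop(160,355,125,270,4))
cv2.imwrite("pics/c2.png",crop(295,480,125,250,4))
E
```

```text
bench z -0.0017745997196334518 -0.0018426931140647085 -0.0018168944654751717
sleeve 1154 [ 475.8 -394.4] [ 67.9 171.4] 11.3 z [42.9 46.8 50.7] mean [ 475.7 -393.8]
tool 131 [ 445.9 -252.7] [ 50.7 104.8] 40.9 z [10.5 17.2 21.9] mean [ 441.6 -250.2]
offcut 230 [432.3 159.6] [64.8 35.8] 15.2 z [19.7 24.4 28.1] mean [432.2 159.4]
visetop 1105 [508.3 358.1] [196.  100.3] 15.2 z [72.3 77.3 81.4] mean [523.7 360.6]
slide 488 [518.3 357.8] [231.  94.] 15.2 z [47.9 52.9 60.2] mean [492.4 346.7]
guardtop 6682 [753.1  -2.1] [238.6 323.3] 2.2 z [74.2 78.1 84.2] mean [740.9  -2.7]
block 2 [653.6 -21.6] [42.8  0. ] 143.3 z [68.4 69.1 69.8] mean [653.6 -21.6]
knifeA 410 [350.2  85.2] [231.2  74.5] 89.3 z [ 4.9 11.  16.7] mean [349.6  88.1]
jar 278 [692.5 278.4] [50.7 51. ] 3.6 z [56.1 86.4 90.5] mean [690.2 276.3]
tin 319 [675.5 382.3] [131.9 109.1] 51.4 z [21.  33.9 44.4] mean [684.7 394.4]
[[75. 80. 80. 80. 77. 75. 79. 73. 76.]
 [76. 78. 77. 77. 79. 76. 79. 77. 81.]
 [78. 80. 81. 77. 74. 82. 76. 75. 77.]
 [78. 79. 78. 74. 75. 77. 76. 79. 77.]
 [76. 78. 76. 75. 79. 77. 80. 78. 75.]
 [77. 82. 79. 7
[... 1269 characters left out ...]
.  0. 14. 22.  1.  4. -2. -4.  1. -4. -1. -5. -1. -1. -1. -2.
   1. 20. 40.]
 [-1.  2. -8.  2.  4. 14. -0. -1. -1.  3. -3. -0.  1. -1.  1. -3. -4. -2.
  -4.  0. -3.]
 [ 0. -4. -1. -0. -1. 19. -2.  2.  4.  3. -5. -0. -3.  0.  1.  0. -2. -1.
  -2. -3.  1.]
 [-2. -2. -5. -3. -3. 16.  1.  2. -1. -1.  2.  2. -0. -3. -2. -0.  1.  0.
  -2. -2. -2.]
 [-2. -3.  2. -1.  2. 20. 17. -2. -1. -2. -2.  0. -6. -3. -6. -3. -2.  3.
  -1. -0.  1.]
 [-5.  1. -0.  1. -3. 14. 20.  1.  4. -0. -3. -3.  1.  2. -3.  1. -5. -0.
   2. -2. -2.]
 [ 1.  1. -0. -1. -2.  3. 20. -4. -4. -4. -1.  1. -6. -4. -1.  1. -3. -1.
  -3. -2. -3.]
 [-2.  3. -1.  1. -1. -1.  1.  3.  0. -4.  4. -0. -4. -3. -3. -1.  2.  4.
  -2. -4.  2.]]
```

View pics/c2.png

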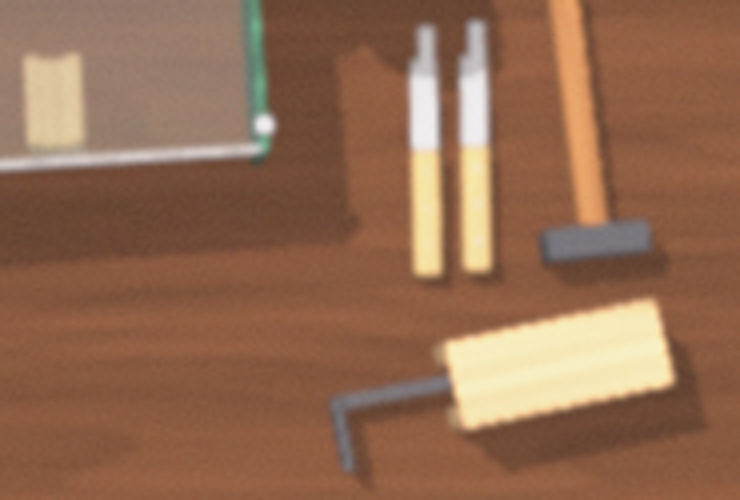

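View pics/c1.png

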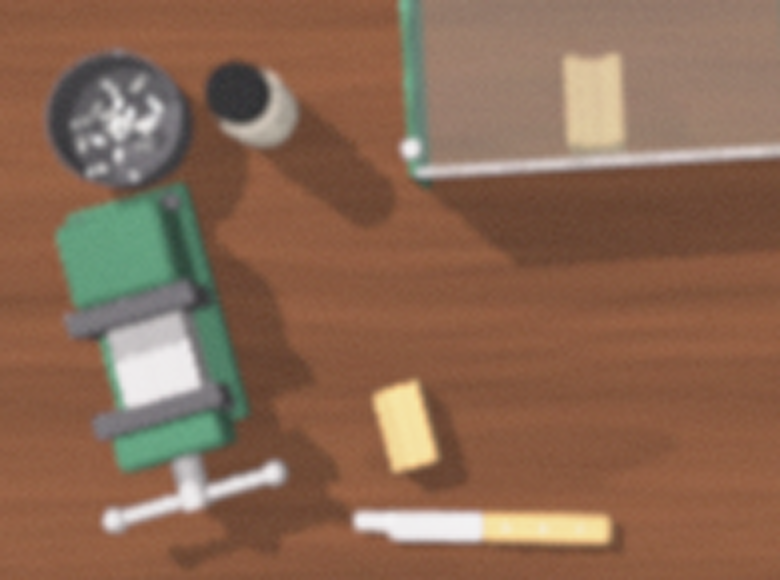

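Crops: block top at crop px (22–86, 53–147) just behind the mouth bar, yawed by about 4°. The hook shaft leaves the sleeve at (450,385), its elbow is at (335,403) and the leg tip at (347,470). The knife A handle ends at c1 px (610,530). Next I measure these numerically.

Run:
```python
from m import *
from bench import finger_overhang
print("overhang",finger_overhang() if callable(finger_overhang) else finger_overhang)
def ray(d,uv,z):
    K=d["K"];E=d["extrinsics"];Ei=np.linalg.inv(E);c=Ei[:3,3]
    uv=np.asarray(uv,float).reshape(-1,2)
    r=np.c_[(uv[:,0]-K[0,2])/K[0,0],-(uv[:,1]-K[1,2])/K[1,1],-np.ones(len(uv))]@Ei[:3,:3].T
    return c+r*((z-c[2])/r[:,2])[:,None]
d=load("top0.npz");W=world(d);Z=W[...,2]+.0018
v,u=np.mgrid[:400,:640]
hsv=cv2.cvtColor(d["image"],cv2.COLOR_BGR2HSV)
def box(a,b,c,e): return (u>=a)&(u<=b)&(v>=c)&(v<=e)
# block top
g=d["image"].astype(int)
print("col blk",g[150,308],"bench",g[150,330],g[150,285])
m=box(290,328,130,163)&(g[...,1]>150-10)
print(m.sum())
P=ray(d,np.c_[u[m],v[m]],.058)[:,:2]*1000
print("block top",cv2.minAreaRect(P.astype(np.float32)),P.mean(0))
print("corners",ray(d,[(300.5,139.2),(315,138.2),(316.5,161.2),(302.2,162)],.058)[:,:2].round(4).tolist())
# mouth bar
print("bar", ray(d,[(264.5,168),(361,162.5)],.078)[:,:2].round(4).tolist())
# tool shaft (metal px outside sleeve)
m=box(372,405,212,250)&(Z>.009)&(Z<.03)
Q=W[m][:,:2]*1000
sh=Q[(Q[:,1]<-222)&(Q[:,1]>-305)];sh=sh[(np.abs(sh[:,0]-(459-.2*(sh[:,1]+311)))<15)]
f=cv2.fitLine(sh.astype(np.float32),cv2.DIST_HUBER,0,.01,.01).ravel();print("shaft",len(sh),f)
lg=Q[Q[:,0]<425];f2=cv2.fitLine(lg.astype(np.float32),cv2.DIST_HUBER,0,.01,.01).ravel();print("leg",len(lg),f2,lg.min(0),lg.max(0))
# vise: slide & jaws along axis
a=np.deg2rad(15.2);ex=np.array([np.cos(a),np.sin(a)]);ey=np.array([-ex[1],ex[0]])
m=box(165,232,165,240)&(Z>.045)
V=W[m][:,:2]*1000;zz=Z[m]*1000;s=V@ex;t=V@ey
for k in range(int(s.min()),int(s.max()),6):
    q=(s>=k)&(s<k+6);
    if q.sum()>3: print(k,q.sum(),np.round(np.percentile(zz[q],[10,50,90])),np.round(np.percentile(t[q],[2,98])))
# knife A extents, knives b
m=box(245,320,245,268)&(hsv[...,2]>150)
R=ray(d,np.c_[u[m],v[m]],.01)[:,:2];print("knifeA",R.min(0),R.max(0))
m=box(390,425,125,200)&(hsv[...,2]>150)
R=ray(d,np.c_[u[m],v[m]],.01)[:,:2];print("knifeBC",R.min(0),R.max(0))
```

```text
overhang 0.017
col blk [158 197 220] bench [111 126 157] [108 126 153]
417
block top ((687.7796630859375, -15.387557983398438), (89.03323364257812, 80.3746566772461), 89.33389282226562) [685.44110213   0.86661569]
corners [[0.7246, 0.0271], [0.7273, -0.0191], [0.6533, -0.023], [0.6513, 0.0224]]
bar [[0.6304, 0.1389], [0.6441, -0.1619]]
shaft 90 [ 2.0739099e-01 -9.7825813e-01  4.5315836e+02 -2.6343188e+02]
leg 29 [ 9.8867685e-01  1.5006018e-01  4.0853094e+02 -2.2722032e+02] [ 393.75562218 -232.01858563] [ 423.02321223 -221.62541376]
477 14 [48. 51. 63.] [187. 218.]
483 45 [67. 74. 77.] [171. 231.]
489 54 [72. 76. 78.] [170. 249.]
495 59 [72. 76. 79.] [170. 250.]
501 58 [72. 76. 79.] [169. 252.]
507 56 [69. 75. 78.] [171. 252.]
513 71 [74. 80. 83.] [163. 258.]
519 69 [76. 80. 83.] [163. 258.]
525 66 [77. 79. 83.] [163. 260.]
531 25 [52. 54. 58.] [183. 240.]
537 39 [52. 54. 56.] [183. 242.]
543 38 [52. 54. 58.] [183. 240.]
549 37 [51. 55. 57.] [183. 241.]
555 37 [52. 55. 57.] [184. 241.]
561 39 [52. 54. 58.] [184. 240.]
567 38 [52. 55. 57.] [183. 241.]
573 37 [51. 55. 57.] [183. 241.]
579 37 [50. 54. 57.] [183. 242.]
585 40 [51. 54. 58.] [183. 242.]
591 85 [52. 67. 81.] [165. 258.]
597 70 [76. 80. 82.] [163. 260.]
603 68 [75. 80. 83.] [164. 261.]
609 55 [75. 79. 83.] [163. 259.]
615 63 [71. 78. 82.] [172. 252.]
621 56 [73. 79. 82.] [170. 251.]
627 58 [74. 80. 82.] [171. 252.]
633 53 [75. 79. 83.] [171. 252.]
639 57 [73. 78. 83.] [171. 251.]
645 57 [76. 79. 82.] [172. 252.]
651 56 [75. 79. 82.] [172. 251.]
657 57 [73. 79. 82.] [172. 253.]
663 57 [75. 79. 82.] [171. 252.]
669 54 [74. 79. 83.] [172. 253.]
675 48 [75. 77. 81.] [174. 249.]
681 4 [71. 73. 76.] [188. 233.]
705 4 [45. 46. 47.] [188. 216.]
knifeA [ 0.33815116 -0.03051126] [0.38285102 0.21301805]
knifeBC [ 0.53263377 -0.38344413] [ 0.76237739 -0.26359765]
```

```bash
cat > plan.py <<'E'
import sys,json
from h import *
def pose():
    s=state();x,y,z,w=s["ee_rot"]
    a=np.arctan2(2*(x*y+w*z),1-2*(y*y+z*z));return np.array(s["tcp_pos"]),a,s
def plan(target,adeg,n,start=None):
    """rows from current pose to target (m, tool-x heading deg) in n rows; returns rows text"""
    p,a,s=pose() if start is None else (np.array(start[0]),np.deg2rad(start[1]),None)
    da=(np.deg2rad(adeg)-a+np.pi)%(2*np.pi)-np.pi
    d=(np.array(target)-p)/n;S=[]
    for i in range(n):
        c,q=np.cos(a),np.sin(a)
        S.append([round(float(t)/.04,2) for t in (d@[c,q,0],d@[q,-c,0],-d[2])]);a+=da/n
    r=round(float(-da/n/.1),3)
    print("n",n,"roll",r,json.dumps(S))
if __name__=="__main__":
    p,a,s=pose();print("pos",p.round(4),"a",round(np.degrees(a),2),"t",round(s["time"],2),"open",round(s["opening"],4),"F",np.round(s["ft_force"],1),"ff",round(s["finger_force"],1),"j",np.round(s["joints"],2))
    A=[float(t) for t in sys.argv[1:]]
    if A: plan(A[:3],A[3],int(A[4]))
E
python3 plan.py 0.453 -0.263 0.10 101.7 18
```

```text
pos [ 0.1974 -0.5924  0.2475] a 18.44 t 0.1 open 0.0855 F [ 0.6 -0.4  0.4] ff 0.0 j [ 1.28  0.69 -0.19  1.57  0.16  0.9  -0.22]
n 18 roll -0.807 [[0.48, -0.32, 0.2], [0.51, -0.28, 0.2], [0.53, -0.24, 0.2], [0.54, -0.2, 0.2], [0.56, -0.15, 0.2], [0.57, -0.11, 0.2], [0.58, -0.06, 0.2], [0.58, -0.01, 0.2], [0.58, 0.03, 0.2], [0.57, 0.08, 0.2], [0.57, 0.13, 0.2], [0.55, 0.17, 0.2], [0.54, 0.21, 0.2], [0.52, 0.26, 0.2], [0.5, 0.3, 0.2], [0.47, 0.34, 0.2], [0.44, 0.37, 0.2], [0.41, 0.41, 0.2]]
```

```bash
python3 -m handwheel '{"slide":[[0.48,-0.32,0.2],[0.51,-0.28,0.2],[0.53,-0.24,0.2],[0.54,-0.2,0.2],[0.56,-0.15,0.2],[0.57,-0.11,0.2],[0.58,-0.06,0.2],[0.58,-0.01,0.2],[0.58,0.03,0.2],[0.57,0.08,0.2]],"roll":[-0.81,-0.81,-0.81,-0.81,-0.81,-0.81,-0.81,-0.81,-0.81,-0.81],"hand":[0.2,0.2,0.2,0.2,0.2,0.2,0.2,0.2,0.2,0.2]}' 40
python3 -m handwheel '{"slide":[[0.57,0.13,0.2],[0.55,0.17,0.2],[0.54,0.21,0.2],[0.52,0.26,0.2],[0.5,0.3,0.2],[0.47,0.34,0.2],[0.44,0.37,0.2],[0.41,0.41,0.2],[0,0,0],[0,0,0]],"roll":[-0.81,-0.81,-0.81,-0.81,-0.81,-0.81,-0.81,-0.81,0,0],"hand":[0.2,0.2,0.2,0.2,0.2,0.2,0.2,0.2,0.2,0.2]}' 40
python3 plan.py 0.453 -0.263 0.018 101.7 5
```

```text
time: 0.93
tcp_pos: [0.3401, -0.4086, 0.1677]
ee_rot: [0.843, 0.538, 0.0, -0.0]
ft_force: [0.7, -0.9, -0.2]
opening: 0.0515
finger_force: 0.0
time: 1.77
tcp_pos: [0.4537, -0.2611, 0.1037]
ee_rot: [0.628, 0.778, 0.0, -0.001]
ft_force: [-1.1, -0.9, 0.5]
opening: 0.0515
finger_force: 0.0
pos [ 0.4537 -0.2611  0.1037] a 102.13 t 1.77 open 0.0515 F [-1.1 -0.9  0.5] ff 0.0 j [ 0.67  0.81 -0.38  1.98  0.64  0.47  0.02]
n 5 roll 0.015 [[-0.01, -0.01, 0.43], [-0.01, -0.01, 0.43], [-0.01, -0.01, 0.43], [-0.01, -0.01, 0.43], [-0.01, -0.01, 0.43]]
```

```bash
python3 -m handwheel '{"slide":[[0,0,0.42],[0,0,0.42],[0,0,0.42],[0,0,0.42],[0,0,0.42],[0,0,0],[0,0,0],[0,0,0],[0,0,0],[0,0,0]],"roll":[0,0,0,0,0,0,0,0,0,0],"hand":[0.2,0.2,0.2,0.2,0.2,0.2,-1,-1,-1,-1]}' 40
python3 plan.py
python3 - <<'E'
from m import *
d=get_image("top");cv2.imwrite("pics/t1.png",cv2.resize(d["image"][180:280,300:480],None,fx=4,fy=4,interpolation=cv2.INTER_CUBIC))
E
```

```text
time: 2.6
tcp_pos: [0.4538, -0.2633, 0.0216]
ee_rot: [0.63, 0.777, 0.0, 0.001]
ft_force: [0.9, -1.0, 3.1]
opening: 0.0089
finger_force: 41.4
pos [ 0.4538 -0.2633  0.0216] a 101.91 t 2.6 open 0.0089 F [ 0.9 -1.   3.1] ff 41.4 j [ 0.57  0.95 -0.23  2.    0.75  0.27 -0.08]
```

View pics/t1.png

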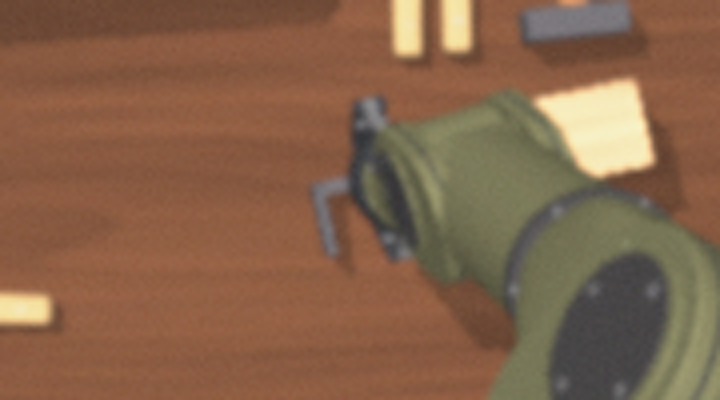

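Grip on the neck is confirmed: opening is 9 mm at 41 N, with the hook at crop px (320,190). Now I draw it out along tool x.

```bash
python3 -m handwheel '{"slide":[[0.2,0,-0.01],[0.4,0,0],[0.45,0,0],[0.5,0,0],[0.5,0,0],[0.5,0,0],[0.5,0,0],[0.5,0,0],[0.4,0,0],[0.25,0,0]],"roll":[0,0,0,0,0,0,0,0,0,0],"hand":[-1,-1,-1,-1,-1,-1,-1,-1,-1,-1]}' 40
python3 plan.py
```

```text
time: 3.48
tcp_pos: [0.427, -0.1325, 0.0229]
ee_rot: [0.629, 0.777, -0.002, -0.003]
ft_force: [0.7, 0.6, -1.4]
opening: 0.0085
finger_force: 41.0
pos [ 0.427  -0.1325  0.0229] a 102.04 t 3.48 open 0.0085 F [ 0.7  0.6 -1.4] ff 41.0 j [ 0.24  0.93 -0.07  2.22  1.56  0.06 -1.16]
```

```bash
python3 -m handwheel '{"slide":[[0,0,0],[0,0,0],[0.2,0,0],[0.2,0,0],[0.2,0,0],[0.2,0,0],[0,0,0],[0,0,0],[0,0,0],[0,0,0]],"roll":[0,0,0,0,0,0,0,0,0,0],"hand":[-1,-1,-1,-1,-1,-1,-1,-1,-1,-1]}' 40
python3 plan.py
python3 - <<'E'
from m import *
d=get_image("top");cv2.imwrite("pics/t2.png",cv2.resize(d["image"][180:280,270:450],None,fx=4,fy=4,interpolation=cv2.INTER_CUBIC))
E
```

```text
time: 4.32
tcp_pos: [0.4206, -0.1035, 0.0226]
ee_rot: [0.63, 0.777, -0.003, -0.003]
ft_force: [-1.0, 0.1, -1.1]
opening: 0.0088
finger_force: 41.0
pos [ 0.4206 -0.1035  0.0226] a 101.91 t 4.32 open 0.0088 F [-1.   0.1 -1.1] ff 41.0 j [ 0.3   0.93 -0.27  2.26  1.69  0.22 -1.35]
```

View pics/t2.png

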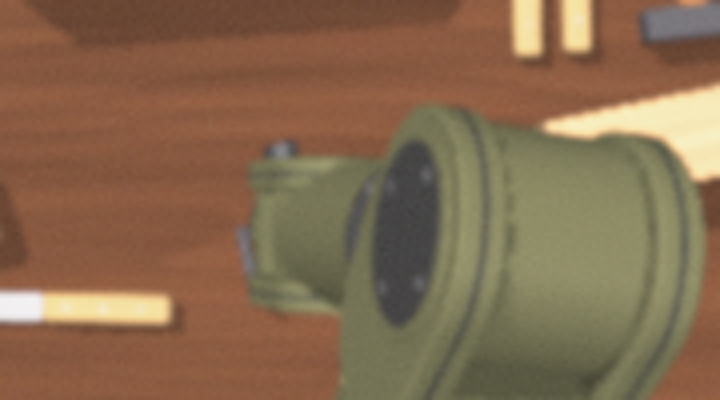

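Tool drawn 163 mm, with the hook leg at crop px (242,245) and clear of the knife, whose end is at (173,308). Release, lift, and back off to see the tool.

```bash
python3 -m handwheel '{"slide":[[0,0,0],[0,0,0],[0,0,-0.3],[0,0,-0.6],[-0.4,0,-0.6],[-0.8,0,-0.4],[-0.8,0,0],[-0.8,0,0],[-0.7,0,0],[0,0,0]],"roll":[0,0,0,0,0,0,0,0,0,0],"hand":[0.2,0.2,0.2,0.2,0.2,0.2,0.2,0.2,0.2,0.2]}' 40
python3 plan.py
python3 - <<'E'
from m import *
d=get_image("top");W=world(d);Z=W[...,2]+.0018
np.savez("top1.npz",**{k:np.array(v) for k,v in d.items()})
cv2.imwrite("pics/t3.png",cv2.resize(d["image"][180:280,270:450],None,fx=4,fy=4,interpolation=cv2.INTER_CUBIC))
v,u=np.mgrid[:400,:640]
m=(u>320)&(u<405)&(v>195)&(v<255)&(Z>.009)&(Z<.03)
Q=W[m][:,:2]*1000;print(len(Q),Q.min(0),Q.max(0))
x,y=Q.T
sel=np.abs(x-(420.6-.207*(y+103.5)))<10;Q1=Q[sel]
f=cv2.fitLine(Q1.astype(np.float32),cv2.DIST_HUBER,0,.01,.01).ravel();print(f,len(Q1),Q1[:,1].min(),Q1[:,1].max())
E
```

```text
time: 5.2
tcp_pos: [0.4489, -0.2354, 0.072]
ee_rot: [0.634, 0.773, -0.006, 0.004]
ft_force: [-0.5, -1.5, -0.2]
opening: 0.0513
finger_force: 0.0
pos [ 0.4489 -0.2354  0.072 ] a 101.27 t 5.2 open 0.0513 F [-0.5 -1.5 -0.2] ff 0.0 j [ 0.68  0.88 -0.49  2.04  0.97  0.47 -0.37]
230 [ 356.76729801 -222.6808073 ] [448.90671247 -60.07584332]
[ 2.1733814e-01 -9.7609639e-01  4.2431900e+02 -1.4142787e+02] 182 -222.2582756921281 -60.07584332007086
```

View pics/t3.png

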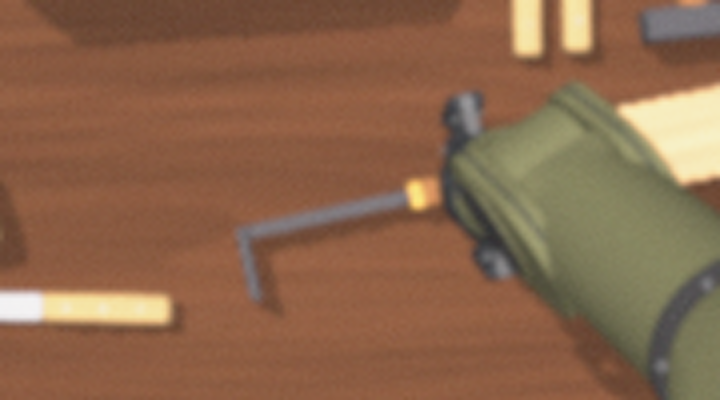

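The tool lies flat with its shaft from (240,232) to (410,195) in the crop and the handle front at (410,193), under the gripper. Next I grasp the handle centre.

```bash
python3 plan.py 0.449 -0.247 0.020 102.2 5; python3 -m handwheel '{"slide":[[0.06,0,0.26],[0.06,0,0.26],[0.06,0,0.26],[0.06,0,0.26],[0.06,0,0.26],[0,0,0],[0,0,0],[0,0,0],[0,0,0],[0,0,0]],"roll":[-0.03,-0.03,-0.03,-0.03,-0.03,0,0,0,0,0],"hand":[0.2,0.2,0.2,0.2,0.2,0.2,-1,-1,-1,-1]}' 80
python3 plan.py
```

```text
pos [ 0.4488 -0.2316  0.0719] a 101.46 t 5.25 open 0.0513 F [ 0.1  0.2 -0.5] ff 0.0 j [ 0.67  0.88 -0.49  2.05  0.97  0.47 -0.37]
n 5 roll -0.026 [[-0.08, -0.01, 0.26], [-0.08, -0.01, 0.26], [-0.08, -0.01, 0.26], [-0.08, -0.01, 0.26], [-0.08, -0.02, 0.26]]
time: 6.08
tcp_pos: [0.4466, -0.2158, 0.0209]
ee_rot: [0.624, 0.781, -0.004, 0.002]
ft_force: [-1.6, 0.9, 5.8]
opening: 0.0198
finger_force: 79.0
pos [ 0.4466 -0.2158  0.0209] a 102.76 t 6.08 open 0.0198 F [-1.6  0.9  5.8] ff 79.0 j [ 0.56  0.95 -0.34  2.08  1.15  0.32 -0.55]
```

I typed the wrong x sign there, so the pads closed near the front end of the handle. I'll regrasp about 31 mm further back.

```bash
python3 -m handwheel '{"slide":[[0,0,-0.02],[0,0,0],[-0.26,0,0],[-0.26,0,0],[-0.26,0,0],[0,0,0.02],[0,0,0],[0,0,0],[0,0,0],[0,0,0]],"roll":[0,0,0,0,0,0,0,0,0,0],"hand":[0.2,0.2,0.2,0.2,0.2,0.2,-1,-1,-1,-1]}' 80
python3 plan.py
```

```text
time: 6.92
tcp_pos: [0.4534, -0.2454, 0.0206]
ee_rot: [0.624, 0.782, -0.004, 0.002]
ft_force: [-0.2, 0.6, 4.7]
opening: 0.0203
finger_force: 78.9
pos [ 0.4534 -0.2454  0.0206] a 102.83 t 6.92 open 0.0203 F [-0.2  0.6  4.7] ff 78.9 j [ 0.65  0.97 -0.41  2.02  1.08  0.39 -0.42]
```

```bash
python3 - <<'E'
from plan import *
p,a,s=pose()
plan([.418,-.0993,p[2]+.056],3,18,([p[0],p[1],p[2]+.056],102.83))
E
python3 -m handwheel '{"slide":[[0,0,-0.2],[0,0,-0.5],[0,0,-0.5],[0,0,-0.2],[0,0,0],[0,0,0],[0,0,0],[0,0,0],[0,0,0],[0,0,0]],"roll":[0,0,0,0,0,0,0,0,0,0],"hand":[-1,-1,-1,-1,-1,-1,-1,-1,-1,-1]}' 80
python3 plan.py
```

```text
n 18 roll 0.968 [[0.21, -0.0, -0.0], [0.21, -0.02, -0.0], [0.2, -0.04, -0.0], [0.2, -0.06, -0.0], [0.19, -0.08, -0.0], [0.18, -0.1, -0.0], [0.17, -0.12, -0.0], [0.16, -0.13, -0.0], [0.15, -0.15, -0.0], [0.13, -0.16, -0.0], [0.12, -0.17, -0.0], [0.1, -0.18, -0.0], [0.08, -0.19, -0.0], [0.06, -0.2, -0.0], [0.04, -0.2, -0.0], [0.02, -0.21, -0.0], [0.0, -0.21, -0.0], [-0.02, -0.21, -0.0]]
time: 7.75
tcp_pos: [0.4532, -0.2457, 0.0757]
ee_rot: [0.624, 0.781, -0.004, 0.002]
ft_force: [0.3, -0.2, -1.8]
opening: 0.0203
finger_force: 78.5
pos [ 0.4532 -0.2457  0.0757] a 102.78 t 7.75 open 0.0203 F [ 0.3 -0.2 -1.8] ff 78.5 j [ 0.72  0.88 -0.53  2.01  0.94  0.51 -0.29]
```

```bash
python3 -m handwheel '{"slide":[[0.21,0,0],[0.21,-0.02,0],[0.2,-0.04,0],[0.2,-0.06,0],[0.19,-0.08,0],[0.18,-0.1,0],[0.17,-0.12,0],[0.16,-0.13,0],[0.15,-0.15,0],[0.13,-0.16,0]],"roll":[0.97,0.97,0.97,0.97,0.97,0.97,0.97,0.97,0.97,0.97],"hand":[-1,-1,-1,-1,-1,-1,-1,-1,-1,-1]}' 80
python3 -m handwheel '{"slide":[[0.12,-0.17,0],[0.1,-0.18,0],[0.08,-0.19,0],[0.06,-0.2,0],[0.04,-0.2,0],[0.02,-0.21,0],[0,-0.21,0],[-0.02,-0.21,0],[0,0,0],[0,0,0]],"roll":[0.97,0.97,0.97,0.97,0.97,0.97,0.97,0.97,0,0],"hand":[-1,-1,-1,-1,-1,-1,-1,-1,-1,-1]}' 80
python3 plan.py .418 -.0993 .0255 3 4
```

```text
time: 8.58
tcp_pos: [0.4343, -0.1644, 0.0754]
ee_rot: [0.917, 0.398, -0.003, 0.004]
ft_force: [-0.9, 0.5, -0.7]
opening: 0.0203
finger_force: 78.4
time: 9.42
tcp_pos: [0.419, -0.0997, 0.0749]
ee_rot: [1.0, 0.026, -0.001, 0.004]
ft_force: [-0.1, -0.3, -1.1]
opening: 0.0201
finger_force: 78.5
pos [ 0.419  -0.0997  0.0749] a 2.96 t 9.42 open 0.0201 F [-0.1 -0.3 -1.1] ff 78.5 j [ 0.13  0.81 -0.01  2.27  0.31  0.06 -1.71]
n 4 roll -0.002 [[-0.01, -0.0, 0.31], [-0.01, -0.0, 0.31], [-0.01, -0.0, 0.31], [-0.01, -0.0, 0.31]]
```

```bash
python3 -m handwheel '{"slide":[[0,0,0.2],[0,0,0.4],[0,0,0.4],[0,0,0.24],[0,0,0],[0,0,0],[0,0,0],[0,0,0],[0,0,0],[0,0,0]],"roll":[0,0,0,0,0,0,0,0,0,0],"hand":[-1,-1,-1,-1,-1,-1,-1,-1,-1,-1]}' 80
python3 plan.py
python3 - <<'E'
from m import *
d=get_image("top");W=world(d);Z=W[...,2]+.0018
np.savez("top2.npz",**{k:np.array(v) for k,v in d.items()})
c=cv2.resize(d["image"][130:260,240:400],None,fx=4.5,fy=4.5,interpolation=cv2.INTER_CUBIC);cv2.imwrite("pics/t4.png",c)
v,u=np.mgrid[:400,:640]
m=(u>320)&(u<370)&(v>166)&(v<225)&(Z>.01)&(Z<.045)
Q=W[m]*1000;print(len(Q),Q.min(0).round(),Q.max(0).round())
lg=Q[Q[:,0]>Q[:,0].max()-12];print("leg",lg.min(0).round(1),lg.max(0).round(1),np.median(lg[:,2]))
sh=Q[(Q[:,0]<Q[:,0].max()-20)&(Q[:,0]>Q[:,0].max()-100)];sh=sh[abs(sh[:,1]-np.median(sh[:,1]))<9];print("shaft",cv2.fitLine(sh[:,:2].astype(np.float32),cv2.DIST_HUBER,0,.01,.01).ravel(),np.median(sh[:,2]))
E
```

```text
time: 10.25
tcp_pos: [0.4219, -0.1019, 0.052]
ee_rot: [1.0, 0.024, -0.005, 0.004]
ft_force: [-0.4, 0.1, -1.8]
opening: 0.02
finger_force: 78.5
pos [ 0.4219 -0.1019  0.052 ] a 2.74 t 10.25 open 0.02 F [-0.4  0.1 -1.8] ff 78.5 j [ 0.14  0.86 -0.03  2.26  0.87  0.04 -2.27]
32 [ 495. -102.   29.] [607. -40.  43.]
leg [598.  -75.6  28.8] [607.4 -39.8  43.2] 37.690349521800286
shaft [ 9.974680e-01  7.111721e-02  5.476579e+02 -9.397587e+01] 41.832776839928364
```

View pics/t4.png

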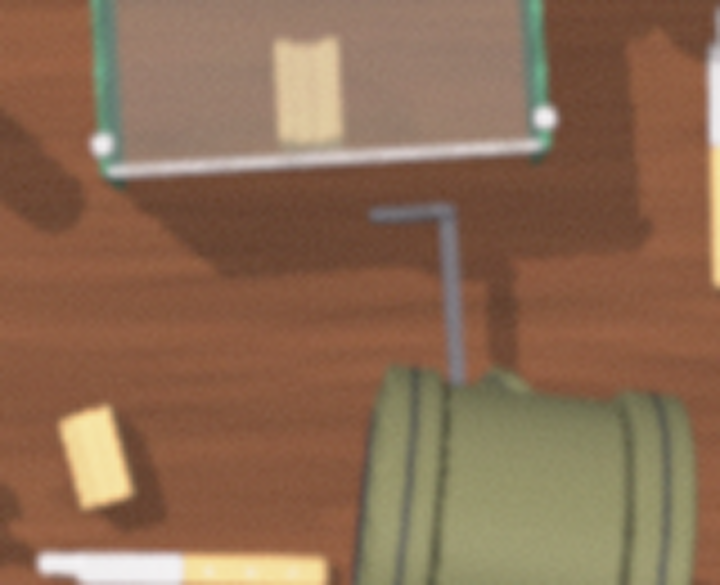

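The picture shows the hook leg at (370–455, 210), in front of the mouth bar (rows 145–170) and right of the block (275–340). However, joint 6 is at its lower limit and joint 7 is close to its own, so this wrist configuration can't get low here. I'll lay the tool down further right and regrasp the handle with the gripper turned half a turn.

```bash
python3 plan.py .435 -.20 .052 15 6
python3 - <<'E'
from plan import *
plan([.435,-.20,.021],15,3,([.435,-.2,.052],15))
E
```

```text
pos [ 0.4219 -0.1018  0.052 ] a 2.74 t 10.3 open 0.0201 F [ 0.1  0.7 -2. ] ff 78.5 j [ 0.14  0.86 -0.03  2.26  0.87  0.04 -2.27]
n 6 roll -0.357 [[0.03, 0.41, -0.0], [0.02, 0.41, -0.0], [0.01, 0.41, -0.0], [-0.01, 0.41, -0.0], [-0.02, 0.41, -0.0], [-0.04, 0.41, -0.0]]
n 3 roll -0.0 [[0.0, 0.0, 0.26], [0.0, 0.0, 0.26], [0.0, 0.0, 0.26]]
```

```bash
python3 -m handwheel '{"slide":[[0.03,0.41,0],[0.02,0.41,0],[0.01,0.41,0],[-0.01,0.41,0],[-0.02,0.41,0],[-0.04,0.41,0],[0,0,0],[0,0,0],[0,0,0],[0,0,0]],"roll":[-0.36,-0.36,-0.36,-0.36,-0.36,-0.36,0,0,0,0],"hand":[-1,-1,-1,-1,-1,-1,-1,-1,-1,-1]}' 80
python3 plan.py .435 -.20 .021 15 5
```

```text
time: 11.13
tcp_pos: [0.4349, -0.1983, 0.0526]
ee_rot: [0.991, 0.132, -0.006, 0.003]
ft_force: [-0.4, 0.3, -2.2]
opening: 0.0202
finger_force: 78.7
pos [ 0.4349 -0.1983  0.0526] a 15.2 t 11.13 open 0.0202 F [-0.4  0.3 -2.2] ff 78.7 j [ 0.5   0.88 -0.29  2.13  0.96  0.29 -1.94]
n 5 roll 0.007 [[-0.0, 0.01, 0.16], [-0.0, 0.01, 0.16], [-0.0, 0.01, 0.16], [-0.0, 0.01, 0.16], [-0.0, 0.01, 0.16]]
```

```bash
python3 -m handwheel '{"slide":[[0,0,0.15],[0,0,0.2],[0,0,0.2],[0,0,0.15],[0,0,0.08],[0,0,0],[0,0,0],[0,0,0],[0,0,0],[0,0,0]],"roll":[0,0,0,0,0,0,0,0,0,0],"hand":[-1,-1,-1,-1,-1,-1,-1,-1,-1,-1]}' 80
python3 plan.py
```

```text
time: 11.97
tcp_pos: [0.4349, -0.1995, 0.0214]
ee_rot: [0.991, 0.132, -0.005, 0.004]
ft_force: [0.5, 1.0, -0.9]
opening: 0.02
finger_force: 78.9
pos [ 0.4349 -0.1995  0.0214] a 15.14 t 11.97 open 0.02 F [ 0.5  1.  -0.9] ff 78.9 j [ 0.44  0.93 -0.18  2.13  1.04  0.18 -2.01]
```

```bash
python3 -m handwheel '{"slide":[[0,0,0],[0,0,0],[0,0,-0.3],[0,0,-0.6],[0,0,-0.3],[0,0,0],[0,0,0],[0,0,0],[0,0,0],[0,0,0]],"roll":[0,0,0,0,0,-0.95,-0.95,-0.95,-0.95,-0.95],"hand":[0.3,0.3,0.3,0.3,0.3,0.3,0.3,0.3,0.3,0.3]}' 80
python3 -m handwheel '{"slide":[[0,0,0],[0,0,0],[0,0,0],[0,0,0],[0,0,0],[0,0,0],[0,0,0],[0,0,0],[0,0,0],[0,0,0]],"roll":[-0.95,-0.95,-0.95,-0.95,-0.95,-0.95,-0.95,-0.95,-0.95,-0.95],"hand":[0.3,0.3,0.3,0.3,0.3,0.3,0.3,0.3,0.3,0.3]}' 80
python3 -m handwheel '{"slide":[[0,0,0],[0,0,0],[0,0,0],[0,0,0],[0,0,0],[0,0,0],[0,0,0],[0,0,0],[0,0,0],[0,0,0]],"roll":[-0.95,-0.95,-0.95,-0.95,-0.95,-0.95,-0.95,-0.95,-0.95,-0.95],"hand":[0.3,0.3,0.3,0.3,0.3,0.3,0.3,0.3,0.3,0.3]}' 80
python3 plan.py .4455 -.1960 .0205 195.1 9
```

```text
time: 12.8
tcp_pos: [0.4351, -0.1999, 0.0695]
ee_rot: [0.932, 0.363, -0.007, 0.003]
ft_force: [-0.2, 0.5, -0.1]
opening: 0.0556
finger_force: 0.0
time: 13.63
tcp_pos: [0.435, -0.1999, 0.0693]
ee_rot: [0.663, 0.749, -0.007, -0.001]
ft_force: [-0.3, 0.3, 1.4]
opening: 0.0557
finger_force: 0.0
time: 14.47
tcp_pos: [0.435, -0.2, 0.0693]
ee_rot: [0.247, 0.969, -0.006, -0.004]
ft_force: [0.6, 0.7, 0.7]
opening: 0.0552
finger_force: 0.0
pos [ 0.435  -0.2     0.0693] a 151.39 t 14.47 open 0.0552 F [0.6 0.7 0.7] ff 0.0 j [ 0.81  0.97 -0.84  2.1   1.24  0.72  0.17]
n 9 roll -0.848 [[-0.02, 0.02, 0.14], [-0.02, 0.02, 0.14], [-0.02, 0.02, 0.14], [-0.03, 0.02, 0.14], [-0.03, 0.02, 0.14], [-0.03, 0.01, 0.14], [-0.03, 0.01, 0.14], [-0.03, 0.01, 0.14], [-0.03, 0.01, 0.14]]
```

```bash
python3 -m handwheel '{"slide":[[-0.02,0.02,0],[-0.02,0.02,0],[-0.02,0.02,0],[-0.03,0.02,0],[-0.03,0.02,0],[-0.03,0.01,0],[-0.03,0.01,0],[-0.03,0.01,0],[-0.03,0.01,0],[0,0,0]],"roll":[-0.85,-0.85,-0.85,-0.85,-0.85,-0.85,-0.85,-0.85,-0.85,0],"hand":[0.3,0.3,0.3,0.3,0.3,0.3,0.3,0.3,0.3,0.3]}' 100
python3 plan.py .4455 -.1960 .0205 195.1 5
```

```text
time: 15.3
tcp_pos: [0.4457, -0.1956, 0.069]
ee_rot: [-0.131, 0.991, -0.004, -0.006]
ft_force: [0.7, -0.3, -0.1]
opening: 0.0553
finger_force: 0.0
pos [ 0.4457 -0.1956  0.069 ] a -164.92 t 15.3 open 0.0553 F [ 0.7 -0.3 -0.1] ff 0.0 j [ 0.85  1.02 -0.94  2.08  1.26  0.82  0.91]
n 5 roll -0.001 [[0.0, -0.0, 0.24], [0.0, -0.0, 0.24], [0.0, -0.0, 0.24], [0.0, -0.0, 0.24], [0.0, -0.0, 0.24]]
```

```bash
python3 -m handwheel '{"slide":[[0,0,0.24],[0,0,0.24],[0,0,0.24],[0,0,0.24],[0,0,0.24],[0,0,0],[0,0,0],[0,0,0],[0,0,0],[0,0,0]],"roll":[0,0,0,0,0,0,0,0,0,0],"hand":[0.3,0.3,0.3,0.3,0.3,0.3,-1,-1,-1,-1]}' 100
python3 plan.py
python3 - <<'E'
from m import *
d=get_image("top");W=world(d);Z=W[...,2]+.0018
np.savez("top3.npz",**{k:np.array(v) for k,v in d.items()})
v,u=np.mgrid[:400,:640]
m=(u>350)&(u<388)&(v>166)&(v<225)&(Z>.008)&(Z<.045)
Q=W[m]*1000;print(len(Q),Q.min(0).round(),Q.max(0).round())
P=Q[:,:2]@np.array([[.966,-.259],[.259,.966]]) # along, left for heading 15
print("along max",np.percentile(P[:,0],[95,99,100]))
lg=P[:,0]>P[:,0].max()-9;print("leg left range",P[lg,1].min(),P[lg,1].max(),"z",np.median(Q[lg,2])+1.8)
s=(P[:,0]<P[:,0].max()-15)&(P[:,0]>P[:,0].max()-90);s&=abs(P[:,1]-np.median(P[s,1]))<8
print("shaft",cv2.fitLine(Q[s][:,:2].astype(np.float32),cv2.DIST_HUBER,0,.01,.01).ravel(),np.median(Q[s,2])+1.8,s.sum())
E
```

```text
time: 16.13
tcp_pos: [0.4455, -0.1958, 0.0222]
ee_rot: [-0.13, 0.991, -0.004, -0.005]
ft_force: [-0.9, 0.0, 5.6]
opening: 0.0191
finger_force: 98.7
pos [ 0.4455 -0.1958  0.0222] a -165.02 t 16.13 open 0.0191 F [-0.9  0.   5.6] ff 98.7 j [ 0.82  1.1  -0.88  2.09  1.39  0.79  0.81]
168 [ 453. -189.    6.] [ 613. -135.   24.]
along max [550.84172689 553.94866703 554.58098272]
leg left range -308.62304265479986 -286.4205212579054 z 20.444347116245407
shaft [ 9.6560425e-01  2.6001623e-01  5.6293250e+02 -1.6334576e+02] 16.96102479825121 79
```

```bash
python3 plan.py .4485 -.0977 .029 183 7
python3 - <<'E'
from plan import *
plan([.5733,-.0912,.0255],183,10,([.4485,-.0977,.0255],183))
E
```

```text
pos [ 0.4456 -0.1958  0.0222] a -165.02 t 16.18 open 0.0196 F [-1.3 -0.   5.3] ff 98.8 j [ 0.82  1.1  -0.88  2.09  1.39  0.79  0.81]
n 7 roll 0.299 [[-0.1, 0.34, -0.02], [-0.09, 0.34, -0.02], [-0.08, 0.34, -0.02], [-0.07, 0.34, -0.02], [-0.06, 0.35, -0.02], [-0.05, 0.35, -0.02], [-0.04, 0.35, -0.02]]
n 10 roll -0.0 [[-0.31, -0.0, -0.0], [-0.31, -0.0, -0.0], [-0.31, -0.0, -0.0], [-0.31, -0.0, -0.0], [-0.31, -0.0, -0.0], [-0.31, -0.0, -0.0], [-0.31, -0.0, -0.0], [-0.31, -0.0, -0.0], [-0.31, -0.0, -0.0], [-0.31, -0.0, -0.0]]
```

```bash
python3 -m handwheel '{"slide":[[0,0,-0.2],[-0.1,0.34,0],[-0.09,0.34,0],[-0.08,0.34,0],[-0.07,0.34,0],[-0.06,0.35,0],[-0.05,0.35,0],[-0.04,0.35,0],[0,0,0],[0,0,0]],"roll":[0,0.3,0.3,0.3,0.3,0.3,0.3,0.3,0,0],"hand":[-1,-1,-1,-1,-1,-1,-1,-1,-1,-1]}' 100
python3 plan.py .4485 -.0977 .026 183 2
python3 - <<'E'
from m import *
d=get_image("top");W=world(d);Z=W[...,2]+.0018
np.savez("top4.npz",**{k:np.array(v) for k,v in d.items()})
v,u=np.mgrid[:400,:640]
m=(u>318)&(u<365)&(v>166)&(v<225)&(Z>.010)&(Z<.045)
Q=W[m]*1000;print(len(Q),Q.min(0).round(),Q.max(0).round())
s=(Q[:,0]<Q[:,0].max()-15)&(Q[:,0]>Q[:,0].max()-90);s&=abs(Q[:,1]-np.median(Q[s,1]))<9
print("shaft",cv2.fitLine(Q[s][:,:2].astype(np.float32),cv2.DIST_HUBER,0,.01,.01).ravel(),np.median(Q[s,2])+1.8,s.sum())
l=~(Q[:,0]<Q[:,0].max()-9);print("leg",Q[l].min(0).round(),Q[l].max(0).round(),np.median(Q[l,2])+1.8)
E
```

```text
time: 17.02
tcp_pos: [0.4482, -0.0969, 0.0286]
ee_rot: [-0.027, 1.0, -0.005, -0.005]
ft_force: [-0.0, -0.7, -2.4]
opening: 0.0197
finger_force: 98.2
pos [ 0.4482 -0.0969  0.0286] a -176.89 t 17.02 open 0.0197 F [-0.  -0.7 -2.4] ff 98.2 j [ 0.63  1.09 -0.91  2.16  1.44  0.79  0.32]
n 2 roll 0.01 [[-0.0, -0.01, 0.03], [-0.0, -0.01, 0.03]]
152 [518. -98.   9.] [623. -34.  30.]
shaft [ 9.9854511e-01  5.3922985e-02  5.7159082e+02 -9.0108078e+01] 23.046868308801184 71
leg [614. -92.  12.] [623. -34.  30.] 27.491876939949567
```

```bash
python3 -m handwheel '{"slide":[[-0.1,-0.05,0.03],[-0.3,0,0],[-0.36,0,0],[-0.4,0,0],[-0.4,0,0],[-0.4,0,0],[-0.4,0,0],[-0.4,0,0],[-0.3,0,0],[-0.1,0,0]],"roll":[0,0,0,0,0,0,0,0,0,0],"hand":[-1,-1,-1,-1,-1,-1,-1,-1,-1,-1]}' 100
python3 plan.py .5733 -.0912 .0255 183 2
python3 - <<'E'
from m import *
d=get_image("top")
np.savez("top5.npz",**{k:np.array(v) for k,v in d.items()})
cv2.imwrite("pics/t5.png",cv2.resize(d["image"][110:230,250:400],None,fx=5,fy=5,interpolation=cv2.INTER_CUBIC)[:600])
E
```

```text
time: 17.9
tcp_pos: [0.5764, -0.0939, 0.0256]
ee_rot: [-0.025, 1.0, -0.005, -0.004]
ft_force: [0.8, 0.6, -1.5]
opening: 0.0196
finger_force: 98.2
pos [ 0.5764 -0.0939  0.0256] a -177.16 t 17.9 open 0.0196 F [ 0.8  0.6 -1.5] ff 98.2 j [ 0.57  1.15 -0.93  1.79  1.21  0.91  0.67]
n 2 roll -0.014 [[0.04, 0.04, 0.0], [0.04, 0.04, 0.0]]
```

View pics/t5.png

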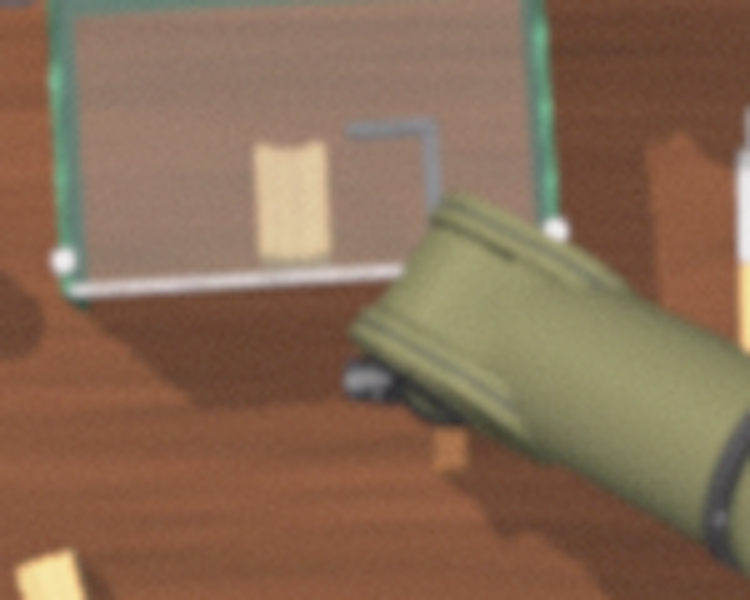

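Inserted: leg at crop (345–435,130), behind the block's back edge (255–325,145), and the shaft is clear on the right. Next I shift left behind the block and then drag slowly.

```bash
python3 -m handwheel '{"slide":[[0,0.15,0],[0,0.25,0],[0,0.3,0],[0,0.3,0],[0,0.25,0],[0,0.14,0],[0,0,0.03],[0.1,0,0],[0.1,0,0],[0.1,0,0]],"roll":[0,0,0,0,0,0,0,0,0,0],"hand":[-1,-1,-1,-1,-1,-1,-1,-1,-1,-1]}' 100
python3 plan.py
python3 -m handwheel '{"slide":[[0.1,0,0],[0.1,0,0],[0.12,0,0],[0.14,0,0],[0.16,0,0],[0.16,0,0],[0.16,0,0],[0.14,0,0],[0.1,0,0],[0.05,0,0]],"roll":[0,0,0,0,0,0,0,0,0,0],"hand":[-1,-1,-1,-1,-1,-1,-1,-1,-1,-1]}' 100
python3 plan.py
python3 - <<'E'
from m import *
d=get_image("top")
np.savez("top6.npz",**{k:np.array(v) for k,v in d.items()})
cv2.imwrite("pics/t6.png",cv2.resize(d["image"][110:230,250:400],None,fx=5,fy=5,interpolation=cv2.INTER_CUBIC)[:600])
E
```

```text
time: 18.78
tcp_pos: [0.559, -0.0387, 0.024]
ee_rot: [-0.026, 1.0, -0.005, -0.005]
ft_force: [1.6, 1.2, -2.2]
opening: 0.0196
finger_force: 98.1
pos [ 0.559  -0.0387  0.024 ] a -177.07 t 18.78 open 0.0196 F [ 1.6  1.2 -2.2] ff 98.1 j [ 0.48  1.14 -0.93  1.86  1.24  0.89  0.51]
time: 19.62
tcp_pos: [0.5096, -0.0403, 0.0247]
ee_rot: [-0.026, 1.0, -0.004, -0.006]
ft_force: [2.4, -0.1, -2.9]
opening: 0.0197
finger_force: 98.1
pos [ 0.5096 -0.0403  0.0247] a -176.98 t 19.62 open 0.0197 F [ 2.4 -0.1 -2.9] ff 98.1 j [ 0.5   1.11 -0.91  2.01  1.33  0.83  0.37]
```

View pics/t6.png

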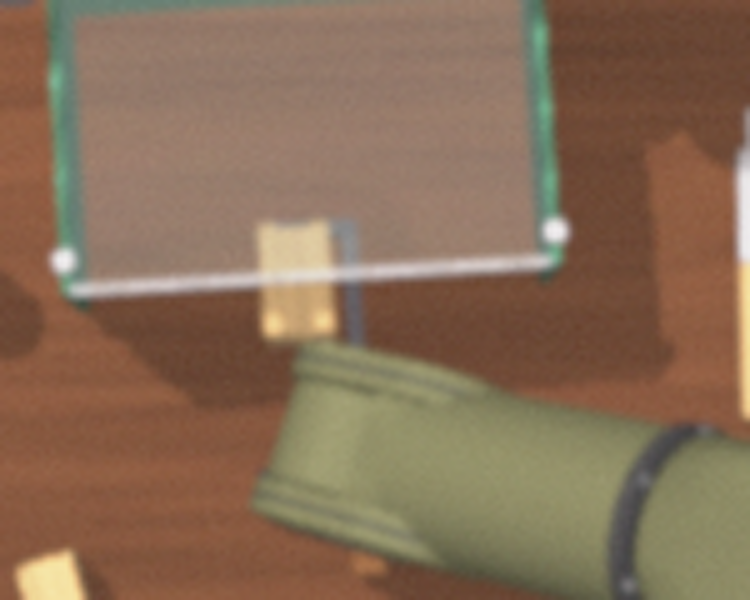

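The block (260–335, 225–335) is half out of the mouth, upright and straight, with the leg behind it. That was the tenth and last picture, so from here I use numbers only. Next, the rest of the drag.

```bash
python3 -m handwheel '{"slide":[[0.1,0,0],[0.16,0,0],[0.2,0,0],[0.22,0,0],[0.22,0,0],[0.22,0,0],[0.22,0,0],[0.2,0,0],[0.14,0,0],[0.06,0,0]],"roll":[0,0,0,0,0,0,0,0,0,0],"hand":[-1,-1,-1,-1,-1,-1,-1,-1,-1,-1]}' 100
python3 plan.py
cat > blk.py <<'E'
from m import *
def blk(name,a=230,b=340,c=150,e=225,col=False):
    d=get_image("top");np.savez(name,**{k:np.array(v) for k,v in d.items()})
    W=world(d);Z=W[...,2]+.0018;v,u=np.mgrid[:400,:640]
    g=d["image"].astype(int)
    m=(u>=a)&(u<=b)&(v>=c)&(v<=e)&(Z>.04)&(Z<.066)&(g[...,2]-g[...,0]>35)&(g[...,2]>150)
    n,lab,st,ce=cv2.connectedComponentsWithStats(m.astype(np.uint8));k=1+st[1:,4].argmax();m=lab==k
    rect(W,m,"block");print(st[k])
    P=W[m][:,:2]*1000
    for uu in range(st[k][0],st[k][0]+st[k][2],1): 
        q=m&(u==uu); print(uu,q.sum(),np.round(np.nanmedian(Z[q])*1000,1),end="; ")
if __name__=="__main__":
    import sys;blk(sys.argv[1])
E
python3 blk.py top7.npz
```

```text
time: 20.5
tcp_pos: [0.4399, -0.044, 0.0255]
ee_rot: [-0.026, 1.0, -0.004, -0.006]
ft_force: [1.2, 0.0, -2.3]
opening: 0.0198
finger_force: 98.1
pos [ 0.4399 -0.044   0.0255] a -176.98 t 20.5 open 0.0198 F [ 1.2  0.  -2.3] ff 98.1 j [ 0.51  1.09 -0.9   2.21  1.49  0.78  0.13]
block 305 [570.2  -1.6] [70.3 43.7] 3.5 z [42.5 53.5 61.1] mean [569.6  -1.3]
[303 176  15  24 305]
303 10 59.2; 304 23 60.9; 305 23 60.2; 306 22 58.9; 307 22 48.3; 308 20 47.5; 309 22 45.8; 310 22 46.6; 311 22 46.7; 312 21 46.9; 313 21 47.4; 314 22 60.2; 315 21 60.6; 316 23 60.8; 317 11 60.4;
```

```bash
python3 -m handwheel '{"slide":[[-0.08,0,0],[-0.08,0,0],[0,-0.15,0],[0,-0.3,0],[0,-0.4,0],[0,-0.45,0],[0,-0.45,0],[0,-0.4,0],[0,-0.25,0],[0,0,0]],"roll":[0,0,0,0,0,0,0,0,0,0],"hand":[-1,-1,-1,-1,-1,-1,-1,-1,-1,-1]}' 100
python3 -m handwheel '{"slide":[[0,0,0.04],[0,0,0.04],[0,0,0],[0,0,0],[0,0,0],[0,0,0],[0,0,0],[0,0,-0.2],[0,0,-0.5],[0,0,-0.8]],"roll":[0,0,0,0,0,0,0,0,0,0],"hand":[-1,-1,-1,0.3,0.3,0.3,0.3,0.3,0.3,0.3]}' 60
python3 plan.py; python3 blk.py top8.npz
```

```text
time: 21.38
tcp_pos: [0.452, -0.1431, 0.0258]
ee_rot: [-0.023, 1.0, -0.006, -0.006]
ft_force: [0.6, 0.3, -1.9]
opening: 0.0195
finger_force: 98.2
time: 22.22
tcp_pos: [0.4513, -0.1387, 0.0823]
ee_rot: [-0.026, 1.0, -0.004, -0.008]
ft_force: [0.8, -0.8, 0.4]
opening: 0.0554
finger_force: 0.0
pos [ 0.4513 -0.1387  0.0823] a -177.0 t 22.22 open 0.0554 F [ 0.8 -0.8  0.4] ff 0.0 j [ 0.73  0.98 -0.93  2.11  1.23  0.79  0.59]
block 311 [569.7  -1.7] [70.2 43.6] 3.6 z [41.7 52.7 60.5] mean [569.   -1.3]
[303 177  15  23 311]
303 10 60.1; 304 23 59.9; 305 23 59.1; 306 22 60.3; 307 22 48.5; 308 22 47.6; 309 22 45.9; 310 23 47.3; 311 23 47.6; 312 22 46.9; 313 22 46.7; 314 22 59.3; 315 22 60.1; 316 22 60.1; 317 11 59.8;
```

```bash
python3 plan.py .5697 -.0017 .100 183.5 9
```

```text
pos [ 0.4547 -0.1377  0.0885] a -176.9 t 22.27 open 0.0554 F [ 0.5 -0.1  4.3] ff 0.0 j [ 0.73  0.96 -0.94  2.11  1.23  0.79  0.59]
n 9 roll -0.008 [[-0.34, 0.36, -0.03], [-0.34, 0.36, -0.03], [-0.34, 0.36, -0.03], [-0.34, 0.36, -0.03], [-0.34, 0.36, -0.03], [-0.34, 0.36, -0.03], [-0.34, 0.36, -0.03], [-0.34, 0.36, -0.03], [-0.34, 0.36, -0.03]]
```

```bash
python3 -m handwheel '{"slide":[[-0.2,0.2,-0.03],[-0.34,0.36,-0.03],[-0.4,0.43,-0.03],[-0.4,0.43,-0.03],[-0.4,0.43,-0.03],[-0.4,0.43,-0.03],[-0.4,0.43,-0.03],[-0.34,0.36,0],[-0.18,0.2,0],[0,0,0]],"roll":[0,0,0,0,-0.02,-0.02,-0.02,-0.02,0,0],"hand":[0.7,0.7,0.7,0.7,0.7,0.7,0.7,0.7,0.7,0.7]}' 60
python3 plan.py .5697 -.0017 .046 183.5 5
```

```text
time: 23.1
tcp_pos: [0.5694, 0.0018, 0.0891]
ee_rot: [-0.031, 0.999, -0.003, -0.005]
ft_force: [0.6, 0.4, -0.8]
opening: 0.0729
finger_force: 0.0
pos [0.5694 0.0018 0.0891] a -176.4 t 23.1 open 0.0729 F [ 0.6  0.4 -0.8] ff 0.0 j [ 0.43  1.04 -0.96  1.82  1.09  0.93  0.57]
n 5 roll 0.003 [[-0.0, -0.02, 0.22], [-0.0, -0.02, 0.22], [-0.0, -0.02, 0.22], [-0.0, -0.02, 0.22], [-0.0, -0.02, 0.22]]
```

```bash
python3 -m handwheel '{"slide":[[0,-0.03,0.15],[0,-0.02,0.25],[0,-0.02,0.25],[0,-0.02,0.25],[0,0,0.18],[0,0,0],[0,0,0],[0,0,0],[0,0,0],[0,0,0]],"roll":[0,0,0,0,0,0,0,0,0,0],"hand":[0.7,0.7,0.7,0.7,0.7,0.7,-1,-1,-1,-1]}' 60
python3 plan.py
```

```text
time: 23.93
tcp_pos: [0.5683, -0.0047, 0.0466]
ee_rot: [-0.03, 1.0, -0.004, -0.005]
ft_force: [0.1, 0.6, 3.0]
opening: 0.0432
finger_force: 62.5
pos [ 0.5683 -0.0047  0.0466] a -176.52 t 23.93 open 0.0432 F [0.1 0.6 3. ] ff 62.5 j [ 0.42  1.1  -0.92  1.84  1.17  0.88  0.52]
```

```bash
python3 - <<'E'
from m import *
d=load("top0.npz");W=world(d);Z=W[...,2]+.0018
v,u=np.mgrid[:400,:640]
m=(u>=165)&(u<=232)&(v>=165)&(v<=240)&(Z>.068)&(Z<.09)
a=np.deg2rad(15.2);ex=np.array([np.cos(a),np.sin(a)]);ey=np.array([-ex[1],ex[0]])
V=W[m][:,:2]*1000;s=V@ex;t=V@ey
A=V[(s<545)&(s>510)];B=V[(s>585)&(s<613)]
print(cv2.minAreaRect(A.astype(np.float32)),cv2.minAreaRect(B.astype(np.float32)))
fr=s[(s<555)];re=s[(s>575)]
print(np.sort(fr)[-40::6].round(1),np.sort(re)[:40:6].round(1))
# per-column edges
for n,lo,hi in(("front",500,560),("rear",580,625)):
    q=(s>lo)&(s<hi);e=[]
    for k in range(170,256,5):
        w=q&(t>=k)&(t<k+5)
        if w.sum(): e.append(s[w].max() if n=="front" else s[w].min())
    print(n,np.median(e),np.round(e,1))
E
python3 -m handwheel '{"slide":[[0,0,-0.15],[0,0,-0.3],[0,0,-0.45],[0,0,-0.5],[0,0,-0.5],[0,0,-0.5],[0,0,-0.4],[0,0,-0.2],[0,0,0],[0,0,0]],"roll":[0,0,0,0,0,0,0,0,0,0],"hand":[-1,-1,-1,-1,-1,-1,-1,-1,-1,-1]}' 60
python3 plan.py .488 .352 .168 285.2 19
```

```text
((446.69720458984375, 341.3411865234375), (20.35999298095703, 100.31074523925781), 15.413421630859375) ((526.6324462890625, 363.37225341796875), (18.13540267944336, 99.74894714355469), 15.744645118713379)
[527.  527.7 528.1 528.7 529.3 529.8 530.5] [594.  594.6 594.8 595.2 595.3 595.6 596. ]
front 529.7400584986367 [530.9 529.7 530.5 529.3 530.2 529.5 530.7 528.9 530.2 528.7 529.7 530.7
 530.1 527.8 529.8 527.4 529.4 530. ]
rear 594.9540691860818 [595.  595.1 594.8 599.8 595.3 596.  594.9 595.8 594.8 595.3 594.4 595.2
 594.4 594.7 594.3 594.8 595.6 594. ]
time: 24.77
tcp_pos: [0.5689, -0.005, 0.1658]
ee_rot: [-0.03, 1.0, -0.005, -0.005]
ft_force: [-0.1, -0.0, -4.0]
opening: 0.043
finger_force: 61.9
pos [ 0.5689 -0.005   0.1658] a -176.57 t 24.77 open 0.043 F [-0.1 -0.  -4. ] ff 61.9 j [ 0.47  0.94 -1.04  1.78  0.95  1.04  0.68]
n 19 roll -0.935 [[0.08, 0.48, -0.0], [0.03, 0.48, -0.0], [-0.01, 0.48, -0.0], [-0.06, 0.48, -0.0], [-0.1, 0.47, -0.0], [-0.14, 0.46, -0.0], [-0.19, 0.44, -0.0], [-0.23, 0.42, -0.0], [-0.27, 0.4, -0.0], [-0.3, 0.37, -0.0], [-0.34, 0.35, -0.0], [-0.37, 0.31, -0.0], [-0.39, 0.28, -0.0], [-0.42, 0.24, -0.0], [-0.44, 0.2, -0.0], [-0.46, 0.16, -0.0], [-0.47, 0.11, -0.0], [-0.48, 0.07, -0.0], [-0.48, 0.02, -0.0]]
```

```bash
python3 -m handwheel '{"slide":[[0.04,0.24,0],[0.06,0.36,0],[0.03,0.48,0],[-0.01,0.48,0],[-0.06,0.48,0],[-0.1,0.47,0],[-0.14,0.46,0],[-0.19,0.44,0],[-0.23,0.42,0],[-0.27,0.4,0]],"roll":[-0.47,-0.7,-0.93,-0.93,-0.93,-0.93,-0.93,-0.93,-0.93,-0.93],"hand":[-1,-1,-1,-1,-1,-1,-1,-1,-1,-1]}' 60
python3 plan.py .4872 .3517 .168 285.3 12
```

```text
time: 25.6
tcp_pos: [0.5249, 0.1696, 0.1633]
ee_rot: [-0.448, 0.894, -0.002, -0.008]
ft_force: [-1.0, 0.2, -3.4]
opening: 0.0432
finger_force: 61.7
pos [0.5249 0.1696 0.1633] a -126.78 t 25.6 open 0.0432 F [-1.   0.2 -3.4] ff 61.7 j [ 0.21  1.   -1.19  1.83  1.04  1.13  1.12]
n 12 roll -0.757 [[-0.26, 0.29, -0.01], [-0.28, 0.27, -0.01], [-0.3, 0.25, -0.01], [-0.32, 0.22, -0.01], [-0.33, 0.2, -0.01], [-0.35, 0.17, -0.01], [-0.36, 0.15, -0.01], [-0.37, 0.12, -0.01], [-0.38, 0.09, -0.01], [-0.38, 0.06, -0.01], [-0.39, 0.03, -0.01], [-0.39, 0.0, -0.01]]
```

```bash
python3 -m handwheel '{"slide":[[-0.27,0.3,0],[-0.3,0.28,0],[-0.32,0.25,0],[-0.34,0.22,0],[-0.35,0.2,0],[-0.36,0.16,0],[-0.37,0.13,0],[-0.36,0.1,0],[-0.3,0.05,0],[0,0,0]],"roll":[-0.8,-0.8,-0.8,-0.8,-0.8,-0.8,-0.8,-0.8,-0.6,0],"hand":[-1,-1,-1,-1,-1,-1,-1,-1,-1,-1]}' 60
python3 plan.py .4872 .3517 .165 285.3 4
```

```text
time: 26.43
tcp_pos: [0.4996, 0.3094, 0.1627]
ee_rot: [0.727, -0.686, -0.003, 0.007]
ft_force: [-0.6, 1.0, -2.9]
opening: 0.0435
finger_force: 61.7
pos [0.4996 0.3094 0.1627] a -86.66 t 26.43 open 0.0435 F [-0.6  1.  -2.9] ff 61.7 j [-0.02  1.09 -1.29  1.72  1.09  1.26  1.61]
n 4 roll -0.522 [[-0.27, 0.06, -0.01], [-0.27, 0.05, -0.01], [-0.27, 0.03, -0.01], [-0.27, 0.02, -0.01]]
```

```bash
python3 -m handwheel '{"slide":[[-0.2,0.06,0],[-0.27,0.05,0],[-0.27,0.03,0],[-0.22,0.02,0],[-0.12,0,0],[0,0,0],[0,0,0],[0,0,0],[0,0,0],[0,0,0]],"roll":[-0.4,-0.5,-0.5,-0.4,-0.29,0,0,0,0,0],"hand":[-1,-1,-1,-1,-1,-1,-1,-1,-1,-1]}' 60
python3 plan.py .4872 .3517 .165 285.3 2
```

```text
time: 27.27
tcp_pos: [0.4902, 0.3474, 0.1633]
ee_rot: [0.792, -0.61, -0.001, 0.007]
ft_force: [1.0, 0.6, -3.4]
opening: 0.043
finger_force: 61.7
pos [0.4902 0.3474 0.1633] a -75.2 t 27.27 open 0.043 F [ 1.   0.6 -3.4] ff 61.7 j [-0.09  1.11 -1.31  1.68  1.11  1.3   1.76]
n 2 roll -0.044 [[-0.06, 0.02, -0.02], [-0.06, 0.02, -0.02]]
```

```bash
python3 -m handwheel '{"slide":[[-0.06,0.02,0],[-0.06,0.02,0],[0,0,0],[0,0,0.2],[0,0,0.25],[0,0,0.2],[0,0,0],[0,0,0],[0,0,0],[0,0,0]],"roll":[0.04,0.05,0,0,0,0,0,0,0,0],"hand":[-1,-1,-1,-1,-1,-1,-1,-1,-1,-1]}' 60
python3 plan.py .4872 .3517 .103 285.3 5
python3 - <<'E'
from m import *
# side camera: block points (beech, z>.085) and jaw tops
d=get_image("side");np.savez("side1.npz",**{k:np.array(v) for k,v in d.items()})
W=world(d);g=d["image"].astype(int)
m=(np.abs(W[...,0]-.487)<.08)&(np.abs(W[...,1]-.352)<.08)&(W[...,2]>.03)&(W[...,2]<.2)
b=m&(g[...,2]-g[...,0]>50)&(g[...,2]>140)
print(b.sum());P=W[b]*1000
if b.sum(): print(np.percentile(P,[2,50,98],axis=0).round(1))
a=np.deg2rad(15.3);ex=np.array([np.cos(a),np.sin(a)]);ey=np.array([-ex[1],ex[0]])
if b.sum(): print("s",np.percentile(P[:,:2]@ex,[2,50,98]),"t",np.percentile(P[:,:2]@ey,[2,50,98]))
q=m&~b&(W[...,2]>.07)&(W[...,2]<.086);s=W[q][:,:2]@ex*1000;print(np.histogram(s,np.arange(480,660,5)))
E
```

```text
time: 28.1
tcp_pos: [0.4868, 0.3525, 0.1377]
ee_rot: [0.79, -0.613, -0.002, 0.006]
ft_force: [0.6, 0.0, -2.2]
opening: 0.0431
finger_force: 61.8
pos [0.4868 0.3525 0.1377] a -75.65 t 28.1 open 0.0431 F [ 0.6  0.  -2.2] ff 61.8 j [-0.1   1.14 -1.29  1.69  1.14  1.27  1.73]
n 5 roll -0.033 [[0.0, -0.0, 0.17], [0.0, -0.0, 0.17], [0.0, -0.0, 0.17], [0.0, -0.0, 0.17], [0.0, -0.0, 0.17]]
544
[[457.1 339.6  83.6]
 [485.9 380.9 139.5]
 [515.4 394.7 153.8]]
s [540.75366095 567.71244206 598.46778286] t [194.6320537  240.51394571 251.67684184]
(array([  0,  50,  64,  60,  60,  61,  53, 104,  73,  74,  65,   2,   0,
         0,   0,   0,   0,   0,   0,   0,   0,   0,   0,  20,  25,  28,
        28,  19,  43,  41,  52,  51,  37,  26,  15]), array([480, 485, 490, 495, 500, 505, 510, 515, 520, 525, 530, 535, 540,
       545, 550, 555, 560, 565, 570, 575, 580, 585, 590, 595, 600, 605,
       610, 615, 620, 625, 630, 635, 640, 645, 650, 655]))
```

```bash
python3 -m handwheel '{"slide":[[0,0,0.12],[0,0,0.17],[0,0,0.17],[0,0,0.17],[0,0,0.12],[0,0,0.05],[0,0,0.03],[0,0,0],[0,0,0],[0,0,0]],"roll":[0,-0.05,-0.05,0,0,0,0,0,0,0],"hand":[-1,-1,-1,-1,-1,-1,-1,-1,-1,-1]}' 60
python3 plan.py .4872 .3517 .1016 285.3 2
```

```text
time: 28.98
tcp_pos: [0.4865, 0.3521, 0.1045]
ee_rot: [0.793, -0.609, -0.001, 0.007]
ft_force: [-0.3, -0.8, -3.1]
opening: 0.0431
finger_force: 61.7
pos [0.4865 0.3521 0.1045] a -75.08 t 28.98 open 0.0431 F [-0.3 -0.8 -3.1] ff 61.7 j [-0.11  1.18 -1.26  1.71  1.2   1.24  1.71]
n 2 roll -0.033 [[0.01, -0.01, 0.04], [0.01, -0.01, 0.04]]
```

```bash
python3 -m handwheel '{"slide":[[0.01,-0.01,0.02],[0.01,0,0.02],[0,0,0.02],[0,0,0.02],[0,0,0],[0,0,0],[0,0,0],[0,0,0],[0,0,0],[0,0,0]],"roll":[-0.04,0,0,0,0,0,0,0,0,0],"hand":[-1,-1,-1,-1,-1,-1,-1,-1,-1,-1]}' 60
python3 plan.py
```

```text
time: 29.82
tcp_pos: [0.4871, 0.3512, 0.1019]
ee_rot: [0.794, -0.608, -0.001, 0.007]
ft_force: [-0.4, -2.3, 5.5]
opening: 0.0431
finger_force: 62.6
pos [0.4871 0.3512 0.1019] a -74.85 t 29.82 open 0.0431 F [-0.4 -2.3  5.5] ff 62.6 j [-0.11  1.19 -1.26  1.71  1.2   1.23  1.71]
```

```bash
python3 -m handwheel '{"slide":[[0,0,0],[0,0,0],[0,0,0],[0,0,0],[0,0,-0.15],[0,0,-0.3],[0,0,-0.5],[0,0,-0.6],[0,0,-0.6],[0,0,-0.5]],"roll":[0,0,0,0,0,0,0,0,0,0],"hand":[-0.1,0.2,0.5,0.6,0.6,0.6,0.6,0.6,0.6,0.6]}' 60
python3 -m handwheel '{"slide":[[0.2,0,-0.4],[0.5,0,-0.3],[0.7,0,0],[0.7,0,0],[0.7,0,0],[0.7,0,0],[0.6,0,0],[0.3,0,0],[0,0,0],[0,0,0]],"roll":[0,0,0,0,0,0,0,0,0,0],"hand":[0.6,0.6,0.6,0.6,0.6,0.6,0.6,0.6,0.6,0.6]}' 60
python3 plan.py
python3 - <<'E'
from m import *
d=get_image("top");np.savez("top9.npz",**{k:np.array(v) for k,v in d.items()})
W=world(d);Z=W[...,2]+.0018;g=d["image"].astype(int)
a=np.deg2rad(15.3);ex=np.array([np.cos(a),np.sin(a)]);ey=np.array([-ex[1],ex[0]])
s=W[...,:2]@ex*1000;t=W[...,:2]@ey*1000
m=(abs(s-562)<45)&(abs(t-212)<50)&(Z>.09)&(Z<.13)
rect(W,m,"block");P=W[m][:,:2]*1000;print("s",np.percentile(P@ex,[1,99]),"t",np.percentile(P@ey,[1,99]))
for k in range(538,588,4):
    q=m&(s>=k)&(s<k+4)
    if q.any(): print(k,q.sum(),np.round(np.median(Z[q])*1000,1),end="; ")
j=(Z>.07)&(Z<.088)&(t>170)&(t<255)
print("\njaws",np.percentile(s[j&(s>500)&(s<540)],99),np.percentile(s[j&(s>588)&(s<612)],1))
E
```

```text
time: 30.65
tcp_pos: [0.4879, 0.353, 0.2099]
ee_rot: [0.794, -0.607, -0.002, 0.006]
ft_force: [-0.2, 0.1, -0.1]
opening: 0.0684
finger_force: 0.0
time: 31.48
tcp_pos: [0.5343, 0.1826, 0.2364]
ee_rot: [0.794, -0.608, -0.002, 0.006]
ft_force: [0.4, 0.7, 0.4]
opening: 0.0684
finger_force: 0.0
pos [0.5343 0.1826 0.2364] a -74.89 t 31.48 open 0.0684 F [0.4 0.7 0.4] ff 0.0 j [ 0.25  1.   -1.4   1.72  1.    1.35  2.05]
block 391 [480.2 357.5] [44.4 72.5] 15.2 z [ 95.4 103.4 115.4] mean [480.4 355. ]
s [535.46437418 579.2088084 ] t [182.31375168 252.66855037]
538 37 114.5; 542 35 114.5; 546 21 101.8; 550 35 101.9; 554 31 101.7; 558 35 101.6; 562 33 101.9; 566 43 103.5; 570 35 114.6; 574 32 114.7; 578 16 112.7; 
jaws 535.7822674157986 594.3999805773636
```

Top camera puts the block about 5 mm off centre across the gap (upright, groove up). I'll cross-check with the side camera before correcting.

Run:
```python
from m import *
a=np.deg2rad(15.3);ex=np.array([np.cos(a),np.sin(a)]);ey=np.array([-ex[1],ex[0]])
for n in("side","top"):
    d=get_image(n);np.savez(n+"10.npz",**{k:np.array(v) for k,v in d.items()})
    W=world(d);g=d["image"].astype(int)
    s=W[...,:2]@ex*1000;t=W[...,:2]@ey*1000;Z=W[...,2]*1000
    bench=np.nanmedian(Z[(abs(s-480)<60)&(abs(t-100)<20)&(Z<15)]);print(n,"bench",bench);Z=Z-bench
    w=(abs(t-212)<60)&(s>440)&(s<680)
    m=w&(Z>90)&(Z<125)&(abs(s-560)<45)
    top=m&(Z>111)
    print("block top pts",top.sum(),"s",np.percentile(s[top],[0.5,2,50,98,99.5]).round(1),"t",np.percentile(t[top],[0.5,2,50,98,99.5]).round(1))
    P=W[m][:,:2].astype(np.float32)*1000;print(cv2.minAreaRect(P))
    fj=w&(Z>70)&(Z<90)&(s<545)&(abs(t-212)<48);rj=w&(Z>70)&(Z<90)&(s>583)&(abs(t-212)<48)
    for nm,q,f in(("front",fj,np.max),("rear",rj,np.min)):
        e=[f(s[q&(t>=k)&(t<k+6)]) for k in range(166,256,6) if (q&(t>=k)&(t<k+6)).sum()>2];print(nm,np.round(e,1))
    jt=w&(Z>75)&(Z<86)&(((s>513)&(s<528))|((s>597)&(s<612)));print("jaw t",np.percentile(t[jt],[1,99]).round(1))
```

```text
side bench 0.776962887298227
block top pts 263 s [538.5 539.1 570.3 583.2 583.7] t [179.2 179.9 216.  248.8 249.3]
((484.5863037109375, 354.9952087402344), (46.105167388916016, 71.54178619384766), 15.271008491516113)
front [535.1 535.3 540.2 539.9 540.4 540.4 540.8 539.8 540.9 540.2 539.8 541.
 540.4 544.8 544.5]
rear [603.4 604.2 603.9 605.  602.6 603.4 602.3 603.3 602.1 602.8 599.  598.3
 597.5 584.6 597.5]
jaw t [159.7 258.2]
top bench -1.9104506917112518
block top pts 176 s [535.8 535.8 568.6 579.1 579.4] t [182.7 183.3 218.1 251.6 252.4]
((479.9941101074219, 357.31451416015625), (44.242557525634766, 72.1205062866211), 15.15678596496582)
front [531.3 529.9 544.7 541.9 535.4 535.6 535.8 530.8 535.4 531.  535.7 530.2
 535.7 528.  535.8]
rear [595.4 596.  594.8 594.3 595.3 596.8]
jaw t [162.6 261.1]
```

Both cameras agree: offset about −5 mm across the gap and +5.5 mm along the jaws. I'll go back, regrasp, lift slightly, shift and set it down again.

```bash
python3 -m handwheel '{"slide":[[-0.2,0,0],[-0.5,0,0],[-0.7,0,0],[-0.7,0,0],[-0.7,0,0],[-0.7,0,0],[-0.6,0,0],[-0.28,0,0],[0,0,0],[0,0,0]],"roll":[0,0,0,0,0,0,0,0,0,0],"hand":[0.6,0.6,0.6,0.6,0.6,0.6,0.6,0.6,0.6,0.6]}' 60
python3 plan.py .4865 .3515 .150 285.2 5
```

```text
time: 32.47
tcp_pos: [0.4882, 0.3518, 0.2348]
ee_rot: [0.795, -0.607, -0.001, 0.007]
ft_force: [0.1, -0.6, 0.0]
opening: 0.0684
finger_force: 0.0
pos [0.4882 0.3518 0.2348] a -74.76 t 32.47 open 0.0684 F [ 0.1 -0.6  0. ] ff 0.0 j [-0.09  1.01 -1.34  1.61  0.99  1.37  1.84]
n 5 roll 0.001 [[-0.0, 0.01, 0.42], [-0.0, 0.01, 0.42], [-0.0, 0.01, 0.42], [-0.0, 0.01, 0.42], [-0.0, 0.01, 0.42]]
```

```bash
python3 -m handwheel '{"slide":[[0,0.02,0.2],[0,0.02,0.4],[0,0.02,0.5],[0,0.02,0.5],[0,0.02,0.45],[0,0.02,0.4],[0,0,0.35],[0,0,0.25],[0,0,0.15],[0,0,0.07]],"roll":[0,0,0,0,0,0,0,0,0,0],"hand":[0.6,0.6,0.6,0.6,0.6,0.6,0.6,0.6,0.6,0.6]}' 60
python3 plan.py
python3 -m handwheel '{"slide":[[0,0,0],[0,0,0],[0,0,0],[0,0,0],[0,0,0],[0,0,0],[0,0,-0.05],[0,0,-0.05],[0,0,-0.02],[0,0,0]],"roll":[0,0,0,0,0,0,0,0,0,0],"hand":[-1,-1,-1,-1,-1,-1,-1,-1,-1,-1]}' 40
python3 plan.py
```

```text
time: 33.3
tcp_pos: [0.4826, 0.3488, 0.1032]
ee_rot: [0.794, -0.608, -0.002, 0.007]
ft_force: [0.3, 0.3, 0.4]
opening: 0.0678
finger_force: 0.0
pos [0.4826 0.3488 0.1032] a -74.86 t 33.3 open 0.0678 F [0.3 0.3 0.4] ff 0.0 j [-0.12  1.17 -1.23  1.73  1.18  1.21  1.71]
time: 34.13
tcp_pos: [0.4831, 0.3487, 0.1086]
ee_rot: [0.794, -0.608, -0.001, 0.007]
ft_force: [2.8, 1.2, -4.1]
opening: 0.0431
finger_force: 42.0
pos [0.4831 0.3487 0.1086] a -74.87 t 34.13 open 0.0431 F [ 2.8  1.2 -4.1] ff 42.0 j [-0.11  1.16 -1.24  1.72  1.18  1.21  1.71]
```

```bash
python3 -m handwheel '{"slide":[[0.03,-0.05,0],[0.05,-0.06,0],[0.04,-0.06,0],[0.02,-0.04,0],[0,0,0],[0,0,0.05],[0,0,0.05],[0,0,0.02],[0,0,0],[0,0,0]],"roll":[0,0,0,0,0.05,0,0,0,0,0],"hand":[-1,-1,-1,-1,-1,-1,-1,-1,-1,-1]}' 40
python3 plan.py .4925 .344 .1025 284.7 2
```

```text
time: 34.97
tcp_pos: [0.492, 0.346, 0.1055]
ee_rot: [0.793, -0.61, -0.001, 0.007]
ft_force: [-1.0, -3.5, 6.1]
opening: 0.0433
finger_force: 43.0
pos [0.492  0.346  0.1055] a -75.11 t 34.97 open 0.0433 F [-1.  -3.5  6.1] ff 43.0 j [-0.11  1.17 -1.23  1.71  1.18  1.22  1.73]
n 2 roll 0.016 [[0.03, 0.0, 0.04], [0.03, 0.0, 0.04]]
```

```bash
python3 -m handwheel '{"slide":[[0,0,-0.02],[0,0,0],[0,0,0],[0,0,0],[0,0,0],[0,0,-0.15],[0,0,-0.4],[0,0,-0.6],[0,0,-0.7],[0,0,-0.7]],"roll":[0,0,0,0,0,0,0,0,0,0],"hand":[-1,-0.05,0.0,0.2,0.5,0.6,0.6,0.6,0.6,0.6]}' 20
python3 -m handwheel '{"slide":[[0.2,0,-0.5],[0.5,0,-0.3],[0.7,0,0],[0.7,0,0],[0.7,0,0],[0.7,0,0],[0.6,0,0],[0.3,0,0],[0,0,0],[0,0,0]],"roll":[0,0,0,0,0,0,0,0,0,0],"hand":[0.6,0.6,0.6,0.6,0.6,0.6,0.6,0.6,0.6,0.6]}' 60
cat > chk.py <<'E'
from m import *
a=np.deg2rad(15.3);ex=np.array([np.cos(a),np.sin(a)]);ey=np.array([-ex[1],ex[0]])
for n in("side","top"):
    d=get_image(n);np.savez(n+"11.npz",**{k:np.array(v) for k,v in d.items()})
    W=world(d)
    s=W[...,:2]@ex*1000;t=W[...,:2]@ey*1000;Z=W[...,2]*1000
    bench=np.nanmedian(Z[(abs(s-480)<60)&(abs(t-100)<20)&(Z<15)]);Z=Z-bench
    w=(abs(t-212)<60)&(s>440)&(s<680)
    m=w&(Z>90)&(Z<125)&(abs(s-560)<45);top=m&(Z>111)
    ps=np.percentile(s[top],[1,99]);pt=np.percentile(t[top],[1,99])
    print(n,top.sum(),"s",ps.round(1),ps.mean().round(1),"t",pt.round(1),pt.mean().round(1),cv2.minAreaRect(W[m][:,:2].astype(np.float32)*1000))
    for lo,hi in((ps[0],ps[0]+10),(ps[1]-10,ps[1])):
        q=top&(s>lo)&(s<hi);print("  z",np.median(Z[q]).round(1),[np.median(Z[q&(t>pt[0]+k*17.5)&(t<pt[0]+17.5*(k+1))]).round(1) for k in range(4)])
E
python3 plan.py;python3 chk.py
```

```text
time: 35.8
tcp_pos: [0.4929, 0.3473, 0.2092]
ee_rot: [0.793, -0.609, -0.002, 0.006]
ft_force: [0.9, 0.3, -0.7]
opening: 0.0687
finger_force: 0.0
time: 36.63
tcp_pos: [0.5387, 0.1777, 0.2409]
ee_rot: [0.793, -0.61, -0.002, 0.006]
ft_force: [0.2, 1.0, 0.2]
opening: 0.0683
finger_force: 0.0
pos [0.5387 0.1777 0.2409] a -75.15 t 36.63 open 0.0683 F [0.2 1.  0.2] ff 0.0 j [ 0.26  0.98 -1.38  1.71  0.99  1.35  2.07]
side 257 s [542.6 587.2] 564.9 t [173.7 243.3] 208.5 ((489.9573669433594, 350.6758117675781), (45.47587203979492, 73.2005615234375), 14.644099235534668)
  z 114.8 [np.float64(114.8), np.float64(114.7), np.float64(115.2), np.float64(114.8)]
  z 114.6 [np.float64(114.8), np.float64(114.5), np.float64(114.5), np.float64(114.5)]
top 170 s [539.8 583.3] 561.5 t [177.4 245.8] 211.6 ((485.5148620605469, 353.0640869140625), (44.2839241027832, 72.3389892578125), 14.722982406616211)
  z 114.9 [np.float64(115.1), np.float64(114.6), np.float64(114.8), np.float64(114.8)]
  z 114.5 [np.float64(114.4), np.float64(114.9), np.float64(114.5), np.float64(114.2)]
```

```bash
python3 - <<'E'
from m import *
v,u=np.mgrid[:400,:640]
for f in("top0.npz","top11.npz"):
    d=load(f);W=world(d);Z=W[...,2]
    def box(a,b,c,e,lo,hi): return (u>=a)&(u<=b)&(v>=c)&(v<=e)&(Z>lo)&(Z<hi)
    rect(W,box(245,280,215,245,.015,.04),"offcut");rect(W,box(240,320,248,266,.005,.03),"knifeA")
    rect(W,box(205,240,130,165,.05,.1),"jar");rect(W,box(390,425,125,200,.005,.03),"knivesBC")
    rect(W,box(425,465,115,195,.005,.05),"hammer");rect(W,box(395,475,190,240,.038,.06),"sleeve");rect(W,box(310,370,166,250,.007,.035),"tool")
E
python3 -c "
from bench import hand_in;print(hand_in())"
```

```text
offcut 230 [432.3 159.6] [64.8 35.8] 15.2 z [19.7 24.4 28.1] mean [432.2 159.4]
knifeA 385 [339.4  88.6] [224.7  39.3] 89.5 z [ 5.8 11.4 16.7] mean [349.9  88.1]
jar 278 [692.5 278.4] [50.7 51. ] 3.6 z [56.1 86.4 90.5] mean [690.2 276.3]
knivesBC 740 [ 645.7 -320.5] [104.2 234.7] 75.1 z [ 5.8 11.  17.3] mean [ 644.4 -320.7]
hammer 724 [ 679.  -426.2] [233.1  85.6] 5.8 z [10.2 20.1 27. ] mean [ 654.8 -427.2]
sleeve 1154 [ 475.8 -394.4] [ 67.9 171.4] 11.3 z [42.9 46.8 50.7] mean [ 475.7 -393.8]
tool 2 [ 642.8 -160.3] [3.7 0. ] 97.8 z [15.6 17.1 18.6] mean [ 642.8 -160.3]
offcut 231 [432.1 159.8] [64.6 36. ] 15.5 z [20.2 24.2 27.8] mean [432.3 159.3]
knifeA 376 [350.7  98. ] [205.2  21.9] 87.6 z [ 6.1 11.7 17. ] mean [350.   87.5]
jar 251 [694.7 277.9] [48.  51.7] 1.1 z [57.  86.7 90.7] mean [692.3 275.5]
knivesBC 720 [ 644.  -324.7] [227.7  99.6] 5.4 z [ 5.8 11.3 17.4] mean [ 648.1 -322.1]
hammer 731 [ 678.2 -441.5] [122.6 235.8] 89.9 z [ 9.4 20.2 27.2] mean [ 655.  -427.6]
sleeve 856 [ 478.8 -409. ] [ 67.9 142.3] 11.4 z [43.2 47.  50.4] mean [ 479.1 -415.3]
tool 88 [ 628.2 -117. ] [69.8 65.1] 65.3 z [ 9.  17.8 22.9] mean [ 613.7 -115.3]
the job is handed in; nothing more can be done
None
```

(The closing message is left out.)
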